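# Close a two-part mixing jar rim on rim and clamp it shut

### The arm

A 6-joint arm with a two-finger parallel gripper is mounted at the origin on a cart in front of the work surface, level with it; the furniture and walls round the work are solid. World frame = base frame: x ahead of the robot, y to its left, z up, the work surface at z = 0. Lengths are in mm, angles in rad, forces in N, time in s.
With the tool pointing down it reaches from about 275 to 750 mm from the base axis. Payload 10.2 kg.
Tool frame: the origin (TCP) lies midway between the tips of the shut fingers; the grasp point (between the pads) lies grasp_offset behind it (grasp_offset is the distance from the TCP to the grasp point, in mm); x points along the fingers, z is the direction in which the jaws open and shut, and the axes are right-handed (so a half turn about x gives the same grasp; the last joint's range is limited). The gripper opens to 85 mm and grips with 20 to 120 N. Pads are 22 mm wide; open, the fingers measure 114 mm over their backs; the gripper's body (76 mm by 85 mm) begins 54 mm behind the grasp point. The pads swing forward as they close: fully open they stand 13 mm farther back than shut.
Start: joints at [-1.553, 0.313, 1.498, -0, 1.331, -0.223], TCP at [125.188, -509.862, 231.294] pointing down, gripper open.
Joint ranges: [-2.94, 2.94], [-0.97, 2.17], [0.19, 2.56], [-1.23, 4.37], [0.02, 3.11], [-2.88, 2.88]. Speed limits (rad/s): [2.39, 2.39, 3.01, 3.14, 3.14, 3.14].

### API

Orientations are given as a unit quaternion [w, x, y, z].
In Python, from rig import sense, capture, calibration, finish_job, grasp_offset gives the robot as it stands.
- The arm moves only by the shell command python3 -m jog 'ROWS' [FORCE]. ROWS is JSON, a list of rows, each an object with "linear": the shift along the tool's x, y, z scaled (see below), a list of three; "rotation": the turn, a rotation vector about the tool's x, y, z scaled (see below), a list of three; "grip": the finger opening in mm, from 0 to 85.4. A call has 1 to 20 rows; each row is the pose to reach, as a shift and turn from the pose measured when the call began, along the tool's axes at that moment; what a row does not reach only later rows make up. The controller multiplies each number of a shift by 0.3 m and each number of a turn by 0.5 rad. A row lasts 1/12 s, in which the tool goes at most 41.7 mm and 7.16 degrees, less where a joint would pass 70% of its speed; a pose out of reach is approached as far as the arm can. A call with a number of a shift or a turn outside -1 to 1 is refused whole. A call with a gripper value outside its range is refused whole. The fingers move at their own pace and stop on an object; FORCE is the grip in N (left out, the last holds). Time passes only in rows, so rows that repeat a pose let the fingers close. It gives the time, the measured TCP pose, the force and the opening at its end, in the units of the state.
- sense(): the state, without advancing time (a new reading comes with each control period).
- capture(name): name is "side" or "top"; returns (picture, depth): 480x640x3 uint8, red, green, blue; 480x640 float32, mm along the optical axis (not along the pixel's ray), 0 where there is no reading.
- calibration(name): a dict with "intrinsics" (3x3 intrinsics, pixels), "world_from_camera" (4x4, takes a point from camera to world coordinates). Camera axes: x right, y up, looking along -z (the intrinsics and any distortion apply to the point x, -y, -z); pixel columns grow to the right and rows downward; lengths in mm; the calibration is good to about 2 mm. A picture is of the moment at which its call begins. calibration takes no time and is no camera call.
- finish_job(): hands the job in, once; it reports no verdict.
The state is a dict: "time_s": time; "joints": joint angles; "dq": joint speeds; "tau": joint torques, N m; "eef_pos": TCP position; "ee_rot": TCP orientation; "force": force on the tool from outside, world axes, zero at the start; "wrist_torque": the same for the moment, N m; "grip_width": opening from 0.0 (shut) to 1.0 (fully open).
Only numpy, scipy, OpenCV 4.12 (cv2) and the standard library are available. Lean on these libraries where they do the work, as an engineer would, in place of code of your own. Each camera call takes 0.05 s, during which the arm holds its last target.

### The job

Close the rinsed steel mixing jar for the shaker: take its upper half from the sloping draining stand, turn it mouth-down and set it gently on the lower half that stands open in the clamp stand, so that it sits level, rim on rim over the raised lip, and let go of it. Then swing the clamp bar over it and press the bar's tab down until the spring catch holds it shut. Leave the two vials, the tube holder and the spatula where they are.

Things in the scene. Friction and masses are not known exactly. Their poses are not given: they have to be found in the camera images.
- upper_half: Upper half of the jar: steel cup 65 mm long, body 56 mm across, with a 68 mm flange over the last 11 mm at its open mouth; 0.14 to 0.23 kg. Origin: centre of the closed end's outer face; +z along its axis out of the mouth. Starts lying in the draining stand, mouth 30 degrees downhill; when the job is done +z points straight down.
- upper_rim (a point): Centre of the upper half's mouth in the plane of its rim, 65 mm from the closed end; z out of the mouth. The mouth is counterbored 59 mm across and 7 mm deep, so that it drops over the lower half's lip and the flat rims meet.
- lower_half: Lower half of the jar: steel cup, body 56 mm across, 0.22 kg, mouth up, loose in a shallow nest of the clamp stand. Its flange is 68 mm across, the flange's flat top 55 mm above its foot. Origin: centre of its foot; +z up, out of the mouth.
- lower_rim (a point): Centre of the lower half's mouth at the height of its flat flange top (70 mm above the table), where the upper rim must sit. Inside the flange a lip stands 5 mm higher, tapering from 56 mm across at its foot to 51 mm on top: it catches an upper half that is up to about 4 mm off and leaves 1.5 mm play when home.
- drain_stand: Fixed white drip tray, 90 x 150 x 12 mm, with a bent-wire cradle for the upper half. Origin on the table (tray from y = -70 to +80 mm). The mouth points downhill to the stand's -y, against two wire stops; two rails lie under the cup, 19 mm either side of its axis, so fingers can come down past both flanks. Lift the cup straight up to free it.
- clamp_stand: Fixed aluminium stand, base 100 x 204 mm; origin on the table under the nest's axis, z up. Hinge cheeks for the clamp bar on its +y side (y = 49 to 71 mm, 49 mm wide, 154 mm high); catch post on its -y side (y = -91 to -113 mm, 30 mm wide, 143 mm high). Open to +x and -x. The closed jar's top is 135 mm above the table.
- clamp_bar (a joint): Clamp bar angle, rad: 0 shut and level, growing as it opens; starts about upright, 1.57 to 1.75 (stop 1.8). Friction holds it open; pushed well forward past upright it falls slowly onto the jar, where its sprung rubber pad stops it at about 0.08. Pressing the tab with about 8 to 12 N then snaps a sprung roller over its cross pin, below 0.02; not snapped, the pad lifts it again. It cannot shut unless the upper half is home.
- bar_hinge (a point): Hinge axis of the clamp bar, 150 mm above the table, 58 mm to the stand's +y of the nest's axis; it runs along the stand's x. The bar is flat steel, 28 mm wide, 5 mm thick, 168 mm from hinge to the end of its tab, and points to the stand's -y when shut.
- clamp_tab (a point): Middle of the outer face of the black finger tab (34 x 36 mm) on the bar's free end, 150 mm from the hinge, 6 mm off the bar's middle plane; z is normal to that face: up when shut (then 156 mm above the table), away from the jar when upright.
- vial_a: Bystander: glass vial with screw cap, 24 mm across, 54 mm high, standing; origin under it.
- vial_b: Bystander: second such vial, 24 mm across, 54 mm high; origin under it.
- tube_holder: Bystander: round black rubber tube holder, 67 mm across, 57 mm high; origin under it.
- spatula: Bystander: steel spatula with a black grip, 173 mm long, lying flat; origin under its middle.
Not all that is in view belongs to the job. What is shaped like the upper_half but red is not meant.

How it is judged:
By the outcome, as a careful person would: the job done as asked, in the order asked, and still so for the second after the job is handed in, with the robot touching nothing.
It also fails if it takes over 56 s, if anything falls off the work surface, if the arm or the gripper's body presses on something with over 40 N, if the wrist force passes 120 N, or if a joint passes its speed limit or range.

## Working session

There is one attempt and no reset: what is moved stays moved. The work goes in short steps, Python scripts to look and compute and a shell command to move; the robot and the scene stay as the last step left them, time stands still between calls to the robot, and variables do not carry over. Pictures are saved under pics/ and viewed, and the job is handed in when it is done.

```bash
ls; mkdir -p pics; python3 - <<'E'
from rig import *
import rig,cv2,numpy as np
print(sense()); print(grasp_offset)
for n in("side","top"):
    p,d=capture(n); cv2.imwrite(f"pics/{n}0.png",p[:,:,::-1]); np.savez(f"{n}0.npz",p=p,d=d)
    c=calibration(n); print(n,c)
E
```

```text
pics
{'time_s': 0.0, 'joints': array([-1.55339952e+00,  3.13417345e-01,  1.49845735e+00,  5.18671644e-06,
        1.33098563e+00, -2.23395891e-01]), 'dq': array([-7.02953561e-04,  5.87096060e-04,  1.00390960e-04, -1.25206668e-03,
       -2.47445133e-05, -5.99281694e-04]), 'tau': array([-3.00705169e-04, -4.12271297e+01, -2.59745908e+01, -2.37553722e-04,
        4.17877163e-03,  1.71170949e-06]), 'eef_pos': array([ 125.18496936, -509.58707836,  230.74415412]), 'ee_rot': array([ 0.55615175,  0.43667691,  0.55671429, -0.43597902]), 'force': array([0.41677171, 0.13484152, 0.24396029]), 'wrist_torque': array([-0.00230888,  0.01146536, -0.03468549]), 'grip_width': 0.99808373348659}
18.700000000000003
side {'intrinsics': array([[562.22044729,   0.        , 307.3594972 ],
       [  0.        , 562.22044729, 235.68812944],
       [  0.        ,   0.        ,   1.        ]]), 'world_from_camera': array([[ 9.15790445e-01,  1.52146341e-01, -3.71724834e-01,
         8.65674483e-01],
       [-4.01233967e-01,  3.04099698e-01, -8.64022382e-01,
        -1.12326320e+03],
       [-1.84164347e-02,  9.40412072e-01,  3.39537877e-01,
         5.45344704e+02],
       [ 0.00000000e+00,  0.00000000e+00,  0.00000000e+00,
         1.00000000e+00]])}
top {'intrinsics': array([[509.87805546,   0.        , 316.16661443],
       [  0.        , 509.87805546, 234.50696781],
       [  0.        ,   0.        ,   1.        ]]), 'world_from_camera': array([[ 1.16199229e-02,  9.84523760e-01, -1.74865499e-01,
         2.82474546e+02],
       [-9.99905862e-01,  1.01644170e-02, -9.21690664e-03,
        -1.78566542e+01],
       [-7.29685773e-03,  1.74956138e-01,  9.84549189e-01,
         1.19504815e+03],
       [ 0.00000000e+00,  0.00000000e+00,  0.00000000e+00,
         1.00000000e+00]])}
```

View pics/side0.png

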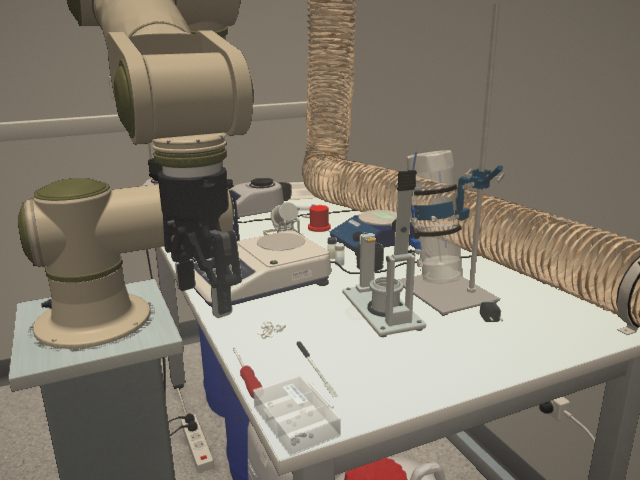

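View pics/top0.png

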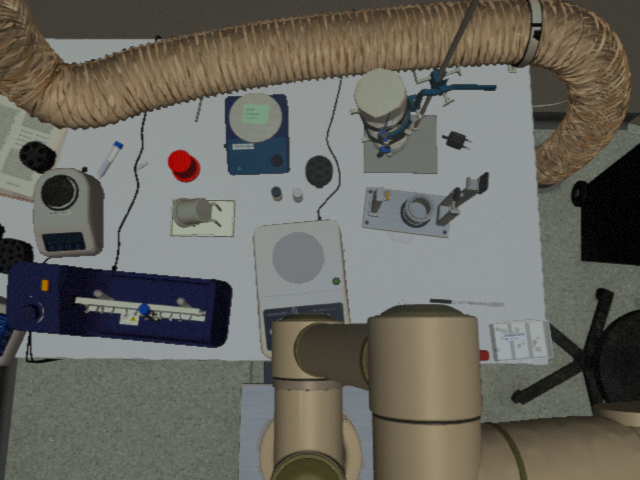

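```bash
cat > h.py <<'E'
import numpy as np,cv2
from rig import *
from scipy.spatial.transform import Rotation as R
def ray(n,u,v):
    c=calibration(n);K=c["intrinsics"];T=c["world_from_camera"]
    d=np.array([(u-K[0,2])/K[0,0],-(v-K[1,2])/K[1,1],-1.0]); return T[:3,3],T[:3,:3]@d
def onz(n,u,v,z):
    o,d=ray(n,u,v); return o+d*(z-o[2])/d[2]
def cloud(n,d):
    c=calibration(n);K=c["intrinsics"];T=c["world_from_camera"]
    v,u=np.mgrid[:480,:640]
    P=np.stack([(u-K[0,2])/K[0,0]*d,-(v-K[1,2])/K[1,1]*d,-d],-1)
    W=P@T[:3,:3].T+T[:3,3]; W[d<=0]=np.nan; return W
def proj(n,p):
    c=calibration(n);K=c["intrinsics"];T=c["world_from_camera"]
    q=T[:3,:3].T@(np.asarray(p,float)-T[:3,3]); return K[0,0]*q[0]/-q[2]+K[0,2],K[1,1]*-q[1]/-q[2]+K[1,2]
def pose():
    s=sense(); return np.array(s["eef_pos"]),R.from_quat(np.roll(s["ee_rot"],-1)),s
E
python3 - <<'E'
from h import *
a=np.load("top0.npz");b=np.load("side0.npz")
def crop(f,x0,x1,y0,y1):
    c=f["p"][y0:y1,x0:x1,::-1]; return cv2.resize(c,(400,300),interpolation=cv2.INTER_CUBIC)
im=np.vstack([np.hstack([crop(a,155,255,135+20,230+0+20),crop(a,350,500,155,255)]),np.hstack([crop(b,250,350,180,255),crop(b,335,435,160,340)])])
cv2.imwrite("pics/crops0.png",im)
for n,f in(("top",a),("side",b)):
    W=cloud(n,f["d"]); 
    for u,v in ([(195,211),(182,165),(410,205),(482,183),(375,200),(330,120),(230,240),(450,260),(320,260)] if n=="top" else [(285,215),(405,180),(403,230),(385,283),(300,340)]): print(n,u,v,W[v,u].round(1))
E
```

```text
top 195 211 [525.  257.9 108.1]
top 182 165 [643.9 305.4  62.7]
top 410 205 [ 551.6 -218.2   72.7]
top 482 183 [ 538.3 -307.6  303.3]
top 375 200 [ 549.3 -133.8  125.2]
top 330 120 [782.7 -37.6   1.5]
top 230 240 [480.  198.9  -4. ]
top 450 260 [ 4.370e+02 -3.226e+02 -3.000e-01]
top 320 260 [422.5 -16.5  88.6]
side 285 215 [520.9 236.3  81.3]
side 405 180 [ 537.1 -313.3  300.2]
side 403 230 [ 539.5 -309.9  206.1]
side 385 283 [ 561.7 -218.6   58.7]
side 300 340 [ 352.4 -261.2    0.5]
```

View pics/crops0.png

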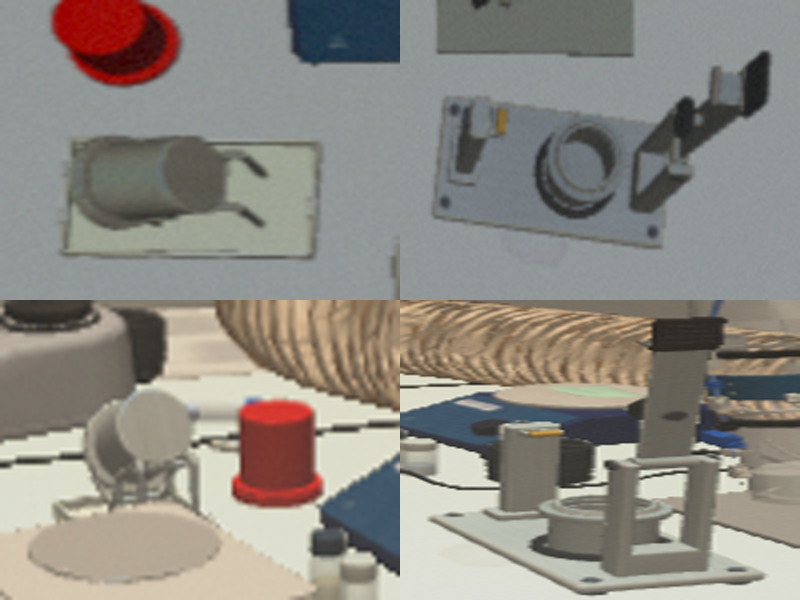

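```bash
python3 - <<'E'
from h import *
a=np.load("top0.npz");b=np.load("side0.npz")
p,r,s=pose(); print("tool axes",r.as_matrix().round(3).tolist())
W=cloud("top",a["d"])
# tray
hsv=cv2.cvtColor(a["p"],cv2.COLOR_RGB2HSV)
for u,v in[(225,228),(180,230),(150,230),(228,205)]: print("px",u,v,a["p"][v,u],hsv[v,u])
P=a["p"].astype(int); m=((P[...,0]-P[...,2])>8)&(P.sum(-1)>300); m[:,:155]=0;m[:,250:]=0;m[:185]=0;m[245:]=0
pts=np.argwhere(m)[:,::-1].astype(np.float32); rc=cv2.minAreaRect(cv2.convexHull(pts)); print(m.sum(),rc)
Q=np.array([onz("top",*c,12) for c in cv2.boxPoints(rc)]); print("tray corners",Q.round(1).tolist()); 
for i in range(4): print(np.linalg.norm(Q[i]-Q[i-1]).round(1),(Q[i]-Q[i-1])[:2].round(1))
print("centre",Q.mean(0))
# cup cloud
for n,f,box in(("top",a,(160,230,190,230)),("side",b,(265,305,190,240))):
    C=cloud(n,f["d"]); C=C[box[2]:box[3],box[0]:box[1]].reshape(-1,3); C=C[(C[:,2]>25)&(abs(C[:,0]-520)<60)]
    print(n,len(C),C.min(0).round(1),C.max(0).round(1)); 
# top slice: ridge per y
C=W[190:232,160:230].reshape(-1,3); C=C[C[:,2]>25]
for y in range(200,310,8):
    S=C[abs(C[:,1]-y)<4]
    if len(S): print(y,len(S),"zmax",S[:,2].max().round(1),"x",S[:,0].min().round(1),S[:,0].max().round(1), "x@top",S[S[:,2].argmax(),0].round(1))
E
```

```text
tool axes [[-0.0, 0.971, 0.238], [0.001, 0.238, -0.971], [-1.0, 0.0, -0.001]]
px 225 228 [158 165 151] [ 45  22 165]
px 180 230 [157 164 149] [ 44  23 164]
px 150 230 [146 150 152] [100  10 152]
px 228 205 [159 166 151] [ 44  23 166]
821 ((201.98602294921875, 216.79798889160156), (63.63933563232422, 37.52054214477539), 1.0050859451293945)
tray corners [[487.9, 338.7, 12.0], [579.0, 342.8, 12.0], [577.7, 190.2, 12.0], [486.7, 188.2, 12.0]]
150.5 [  1.1 150.5]
91.2 [91.1  4.1]
152.5 [  -1.3 -152.5]
91.0 [-91.   -2.1]
centre [532.81527849 264.97814107  12.        ]
top 1036 [499.4 219.5  25.8] [566.5 315.3 113.6]
side 887 [460.1  15.1  25.1] [580. 514. 112.]
216 3 zmax 62.7 x 511.4 552.0 x@top 552.0
224 45 zmax 76.0 x 510.0 553.9 x@top 551.1
232 62 zmax 80.3 x 510.5 553.7 x@top 536.1
240 109 zmax 95.3 x 505.8 559.3 x@top 546.2
248 126 zmax 108.9 x 505.1 560.0 x@top 540.6
256 98 zmax 113.6 x 504.9 558.2 x@top 537.1
264 78 zmax 111.4 x 504.6 554.3 x@top 539.9
272 82 zmax 106.3 x 504.5 558.6 x@top 534.3
280 81 zmax 102.9 x 504.2 559.3 x@top 528.2
288 93 zmax 98.4 x 500.9 566.5 x@top 536.0
296 101 zmax 93.7 x 499.4 566.1 x@top 530.2
304 102 zmax 93.0 x 499.9 563.9 x@top 537.0
```

```bash
python3 - <<'E'
from h import *
a=np.load("top0.npz");b=np.load("side0.npz")
W=cloud("top",a["d"])
C=W[185:235,155:235].reshape(-1,3); C=C[(C[:,2]>25)]
S=C[abs(C[:,0]-532.5)<6]
for y in range(212,316,6):
    q=S[abs(S[:,1]-y)<3]
    if len(q): print(y,len(q),np.median(q[:,2]).round(1))
q=S[(S[:,1]>258)&(S[:,1]<284)]; k=np.polyfit(q[:,1],q[:,2],1); print("ridge",k,np.degrees(np.arctan(k[0])),np.polyval(k,260), "axis z@260",np.polyval(k,260)-28/np.cos(np.radians(30)))
q=S[(S[:,1]>228)&(S[:,1]<250)]; k2=np.polyfit(q[:,1],q[:,2],1); print("face",k2,np.degrees(np.arctan(k2[0])))
# face ellipse in side view
g=cv2.cvtColor(b["p"],cv2.COLOR_RGB2GRAY)
cv2.imwrite("pics/facecrop.png",np.hstack([cv2.resize(b["p"][185:260,255:335,::-1],(400,375),interpolation=cv2.INTER_NEAREST),cv2.resize(a["p"][180:255,160:240,::-1],(400,375),interpolation=cv2.INTER_NEAREST)]))
# depth-normal segmentation of face in side
Ws=cloud("side",b["d"]); D=Ws[190:245,265:310].reshape(-1,3); D=D[(abs(D[:,0]-532)<32)&(D[:,1]>205)&(D[:,1]<275)&(D[:,2]>50)]
n=np.array([0,-.866,.5]); t=D@n; h,e=np.histogram(t,bins=np.arange(t.min(),t.max()+2,2)); i=h.argmax(); print("face plane offset",e[i],h[i])
F=D[abs(t-e[i]-1)<5]; print(len(F),"centroid",F.mean(0),(F.min(0)+F.max(0))/2)
E
```

```text
230 7 69.2
236 19 72.6
242 20 85.7
248 20 93.9
254 22 106.3
260 13 109.4
266 12 106.1
272 10 102.8
278 13 99.6
284 11 97.7
290 13 92.5
296 13 89.5
302 14 85.6
308 17 87.7
314 10 86.5
ridge [ -0.56561899 256.9403955 ] -29.493324878713963 109.8794573088212 axis z@260 77.54784223420216
face [   1.62473682 -308.43948905] 58.38835537072514
face plane offset -166.85117145374062 73
289 centroid [532.96715163 240.73159464  85.57523471] [532.33149762 238.48184494  81.28381591]
```

View pics/facecrop.png

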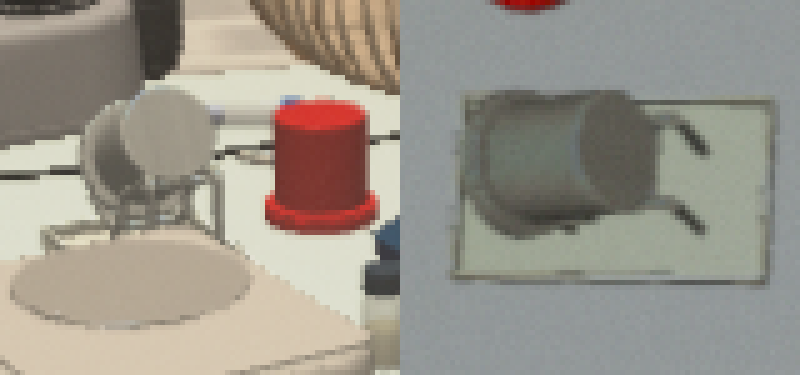

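```bash
cat >> h.py <<'E'
def tri(u1,v1,u2,v2):
    o1,d1=ray("top",u1,v1);o2,d2=ray("side",u2,v2)
    A=np.stack([d1,-d2],1); t=np.linalg.lstsq(A,o2-o1,rcond=None)[0]; p,q=o1+t[0]*d1,o2+t[1]*d2
    return (p+q)/2,np.linalg.norm(p-q)
E
python3 - <<'E'
from h import *
a=np.load("top0.npz");b=np.load("side0.npz")
print("face",tri(204,210.3,288.6,211.7))
print("proj",proj("top",[532.5,242.5,87]),proj("side",[532.5,242.5,87]))
# clamp stand base: corners
p=a["p"].astype(int)
cv2.imwrite("pics/cl.png",np.hstack([cv2.resize(a["p"][170:250,350:460,::-1],(550,400),interpolation=cv2.INTER_CUBIC)]))
cv2.imwrite("pics/cl2.png",cv2.resize(b["p"][160:340,330:440,::-1],(366,600),interpolation=cv2.INTER_CUBIC))
# flange/lip by depth
W=cloud("top",a["d"]); C=W[185:235,390:440].reshape(-1,3)
for lo,hi in((62,80),):
    S=C[(C[:,2]>lo)&(C[:,2]<hi)&(C[:,1]>-260)]; print(len(S),S.min(0),S.max(0),(S.min(0)+S.max(0))/2, np.percentile(S[:,2],[10,50,90]))
    Q=S[:,:2]; A=np.c_[2*Q,np.ones(len(Q))]; x=np.linalg.lstsq(A,(Q**2).sum(1),rcond=None)[0]; print("circ",x[:2],np.sqrt(x[2]+x[:2]@x[:2]))
E
```

```text
face (array([532.85423261, 242.89095525,  86.84797117]), np.float64(2.7089189264181885))
proj (np.float64(204.35624023763563), np.float64(209.8694948527822)) (np.float64(288.0416797990292), np.float64(211.78775549538307))
293 [ 513.48898145 -259.88244278   63.1923552 ] [ 581.26060962 -207.71895863   79.49843235] [ 547.37479553 -233.80070071   71.34539378] [66.594908   70.07624881 74.72996337]
circ [ 547.54748261 -240.18608165] 28.28739285630732
```

View pics/cl.png

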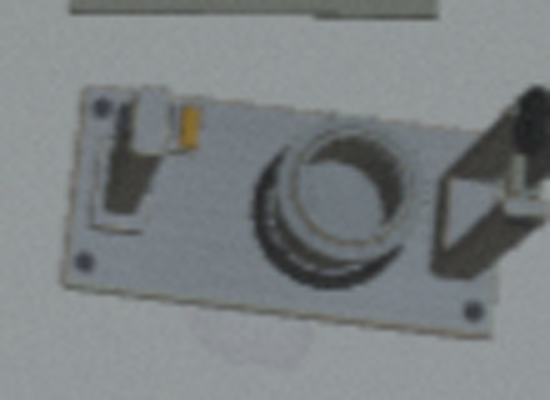

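View pics/cl2.png

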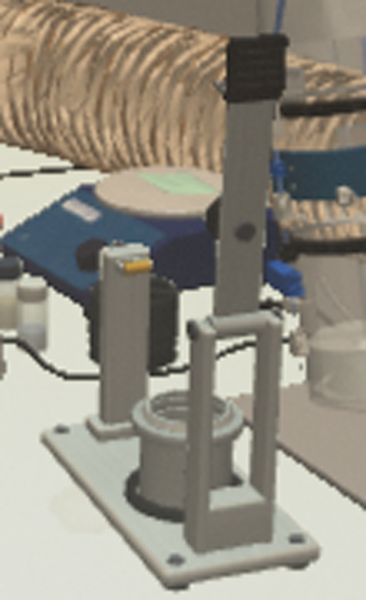

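```bash
python3 - <<'E'
from h import *
a=np.load("top0.npz");b=np.load("side0.npz")
for c in [(362.4,227.4),(366.4,187.2),(448.4,237.6)]: print(onz("top",*c,12).round(1))
W=cloud("top",a["d"]); C=W[185:235,395:440].reshape(-1,3)
c=np.array([547.5,-236])
for _ in range(4):
    S=C[(C[:,2]>63)&(C[:,2]<81)&(np.hypot(*(C[:,:2]-c).T)<40)]
    c=(np.percentile(S[:,:2],2,axis=0)+np.percentile(S[:,:2],98,axis=0))/2; 
    Q=S[:,:2];A=np.c_[2*Q,np.ones(len(Q))]; x=np.linalg.lstsq(A,(Q**2).sum(1),rcond=None)[0]; print(len(S),c,np.ptp(Q,axis=0),"circ",x[:2],np.sqrt(x[2]+x[:2]@x[:2]))
# flange outer ellipse: gradient radial search in top image about projected centre at z=70
def rim(n,img,c,z,r0,r1):
    g=cv2.GaussianBlur(cv2.cvtColor(img,cv2.COLOR_RGB2GRAY),(0,0),.7).astype(np.float32); out=[]
    for th in np.arange(0,2*np.pi,.1):
        rs=np.arange(r0,r1,.5); uv=np.array([proj(n,[c[0]+r*np.cos(th),c[1]+r*np.sin(th),z]) for r in rs],np.float32)
        pr=cv2.remap(g,uv[:,0],uv[:,1],cv2.INTER_LINEAR).ravel(); i=abs(np.gradient(pr)).argmax(); out.append((th,rs[i],np.gradient(pr)[i]))
    return np.array(out)
o=rim("top",a["p"],x[:2],70,29,42); print(np.c_[np.degrees(o[:,0]),o[:,1:]].round(1)[::3].tolist())
E
```

```text
[ 510.8 -115.7   12. ]
[ 608.9 -125.7   12. ]
[ 488.4 -317.6   12. ]
386 [ 547.22534328 -241.09775743] [67.77162816 66.05835791] circ [ 547.53748296 -241.09761627] 28.74202920861453
386 [ 547.22534328 -241.09775743] [67.77162816 66.05835791] circ [ 547.53748296 -241.09761627] 28.74202920861453
386 [ 547.22534328 -241.09775743] [67.77162816 66.05835791] circ [ 547.53748296 -241.09761627] 28.74202920861453
386 [ 547.22534328 -241.09775743] [67.77162816 66.05835791] circ [ 547.53748296 -241.09761627] 28.74202920861453
[[0.0, 33.5, 3.6], [17.2, 37.0, 3.0], [34.4, 29.0, 2.1], [51.6, 29.0, 1.4], [68.8, 38.0, 4.9], [85.9, 41.5, 5.7], [103.1, 41.5, -3.5], [120.3, 32.5, -4.8], [137.5, 34.0, -4.7], [154.7, 33.5, -5.0], [171.9, 34.0, -4.9], [189.1, 33.5, -5.0], [206.3, 38.0, 5.8], [223.5, 37.5, 1.2], [240.6, 41.5, -4.8], [257.8, 38.5, -5.7], [275.0, 39.5, -3.8], [292.2, 29.0, 1.3], [309.4, 29.0, 1.2], [326.6, 38.0, 2.7], [343.8, 35.5, 3.1]]
```

```bash
cat >> h.py <<'E'
def mk(x,z):
    x=np.array(x,float);x/=np.linalg.norm(x);z=np.array(z,float);z-=z@x*x;z/=np.linalg.norm(z)
    return R.from_matrix(np.stack([x,np.cross(z,x),z],1))
def plan(tp,tr,lab=""):
    p,r,s=pose(); l=r.inv().apply(np.array(tp)-p)/300; w=(r.inv()*tr).as_rotvec()/.5
    k=max(1,abs(l).max(),abs(w).max()); print(lab,"full lin",l.round(3),"rot",w.round(3),"k",round(k,2),"-> per call",(l/k).round(3),(w/k).round(3))
def st():
    p,r,s=pose(); print("t",round(s["time_s"],2),"p",p.round(1),"x",r.as_matrix()[:,0].round(3),"z",r.as_matrix()[:,2].round(3),"F",s["force"].round(1),"grip",round(s["grip_width"]*85.4,1),"q",s["joints"].round(2))
C0=np.array([532.7,242.7,87.]); A=np.array([.007,.866,-.5]); A/=np.linalg.norm(A)
G=C0+27*A; ang=np.radians(60); T=np.array([.004,.5,-.866]); T/=np.linalg.norm(T)
RG=mk(T,[1,-.008,0]); PG=G+18.7*T
E
python3 -c "
from h import *
st();print(PG);plan(PG-110*T,RG)"
```

```text
t 0.1 p [ 125.2 -509.6  230.8] x [-0.     0.001 -1.   ] z [ 0.238 -0.971 -0.001] F [1.  0.6 0. ] grip 85.5 q [-1.55  0.31  1.5   0.    1.33 -0.22]
[532.96380057 275.43207245  57.30560703]
 full lin [ 0.264  1.899 -2.039] rot [-2.58   0.69   0.887] k 2.58 -> per call [ 0.102  0.736 -0.79 ] [-1.     0.267  0.344]
```

```bash
python3 -m jog '[{"linear":[0.03,0.25,-0.27],"rotation":[-0.3,0.1,0.1],"grip":85},{"linear":[0.05,0.5,-0.55],"rotation":[-0.7,0.2,0.2],"grip":85},{"linear":[0.08,0.74,-0.8],"rotation":[-1,0.27,0.34],"grip":85},{"linear":[0.08,0.74,-0.8],"rotation":[-1,0.27,0.34],"grip":85},{"linear":[0.08,0.74,-0.8],"rotation":[-1,0.27,0.34],"grip":85},{"linear":[0.08,0.74,-0.8],"rotation":[-1,0.27,0.34],"grip":85},{"linear":[0.08,0.74,-0.8],"rotation":[-1,0.27,0.34],"grip":85},{"linear":[0.08,0.74,-0.8],"rotation":[-1,0.27,0.34],"grip":85},{"linear":[0.08,0.74,-0.8],"rotation":[-1,0.27,0.34],"grip":85}]'; python3 -c "
from h import *
st();plan(PG-110*T,RG)"
```

```text
time_s: 0.85
eef_pos: [284.9, -218.7, 206.7]
ee_rot: [0.643, 0.358, 0.645, -0.204]
force: [0.4, -2.1, -0.0]
grip_width: 1.001
t 0.85 p [ 284.9 -218.7  206.7] x [ 0.084  0.2   -0.976] z [ 0.683 -0.724 -0.09 ] F [ 0.4 -2.1 -0. ] grip 85.5 q [-1.11  0.01  1.94  0.17  1.34 -0.34]
 full lin [ 0.537  1.529 -0.48 ] rot [-1.573  0.413  0.541] k 1.57 -> per call [ 0.342  0.972 -0.305] [-1.     0.262  0.344]
```

```bash
python3 -m jog '[{"linear":[0.04,0.16,-0.05],"rotation":[-0.2,0.05,0.07],"grip":85},{"linear":[0.08,0.32,-0.1],"rotation":[-0.4,0.1,0.14],"grip":85},{"linear":[0.12,0.5,-0.15],"rotation":[-0.6,0.15,0.2],"grip":85},{"linear":[0.2,0.66,-0.2],"rotation":[-0.8,0.2,0.27],"grip":85},{"linear":[0.28,0.82,-0.25],"rotation":[-1,0.26,0.34],"grip":85},{"linear":[0.3,0.95,-0.3],"rotation":[-1,0.26,0.34],"grip":85},{"linear":[0.3,0.95,-0.3],"rotation":[-1,0.26,0.34],"grip":85},{"linear":[0.3,0.95,-0.3],"rotation":[-1,0.26,0.34],"grip":85},{"linear":[0.3,0.95,-0.3],"rotation":[-1,0.26,0.34],"grip":85},{"linear":[0.3,0.95,-0.3],"rotation":[-1,0.26,0.34],"grip":85}]'; python3 -c "
from h import *
st();plan(PG-110*T,RG)"
```

```text
time_s: 1.68
eef_pos: [437.4, 53.2, 182.7]
ee_rot: [0.683, 0.253, 0.684, 0.04]
force: [-0.3, -0.0, 0.1]
grip_width: 0.994
t 1.68 p [437.4  53.2 182.7] x [ 0.061  0.401 -0.914] z [ 0.955 -0.29  -0.063] F [-0.3 -0.   0.1] grip 84.9 q [-0.39  0.17  1.88  0.43  1.23 -0.26]
 full lin [0.334 0.536 0.147] rot [-0.569  0.147  0.202] k 1 -> per call [0.334 0.536 0.147] [-0.569  0.147  0.202]
```

```bash
python3 -m jog '[{"linear":[0.08,0.13,0.04],"rotation":[-0.14,0.04,0.05],"grip":85},{"linear":[0.16,0.26,0.07],"rotation":[-0.28,0.08,0.1],"grip":85},{"linear":[0.24,0.39,0.11],"rotation":[-0.42,0.11,0.15],"grip":85},{"linear":[0.3,0.48,0.135],"rotation":[-0.569,0.147,0.202],"grip":85},{"linear":[0.334,0.536,0.147],"rotation":[-0.569,0.147,0.202],"grip":85},{"linear":[0.334,0.536,0.147],"rotation":[-0.569,0.147,0.202],"grip":85},{"linear":[0.334,0.536,0.147],"rotation":[-0.569,0.147,0.202],"grip":85},{"linear":[0.334,0.536,0.147],"rotation":[-0.569,0.147,0.202],"grip":85}]'; python3 - <<'E'
from h import *
st();plan(PG-110*T,RG,"pre");plan(PG,RG,"grasp")
for n in("side","top"):
    p,d=capture(n); cv2.imwrite(f"pics/{n}1.png",p[:,:,::-1])
E
```

```text
time_s: 2.35
eef_pos: [532.4, 218.9, 152.7]
ee_rot: [0.684, 0.186, 0.682, 0.18]
force: [-0.0, 0.7, 0.4]
grip_width: 1.0
t 2.35 p [532.4 218.9 152.7] x [ 0.005  0.5   -0.866] z [ 1.    -0.009 -0.   ] F [-0.   0.7  0.4] grip 85.4 q [-0.05  0.46  1.6   0.57  1.17 -0.29]
pre full lin [0.003 0.004 0.   ] rot [-0.002  0.001  0.001] k 1 -> per call [0.003 0.004 0.   ] [-0.002  0.001  0.001]
grasp full lin [0.37  0.004 0.   ] rot [-0.002  0.001  0.001] k 1 -> per call [0.37  0.004 0.   ] [-0.002  0.001  0.001]
```

View pics/side1.png

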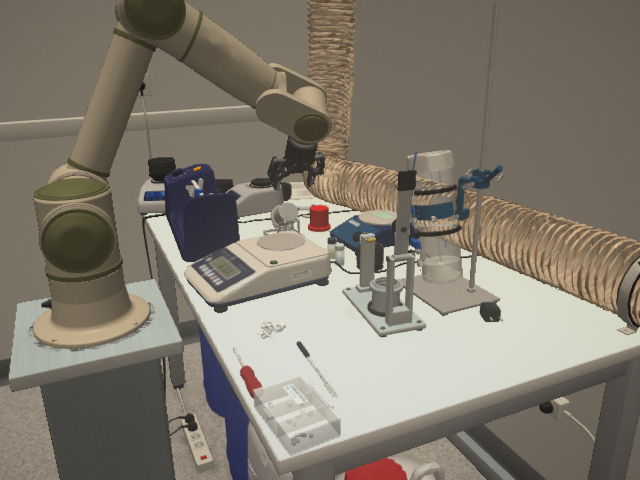

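View pics/top1.png

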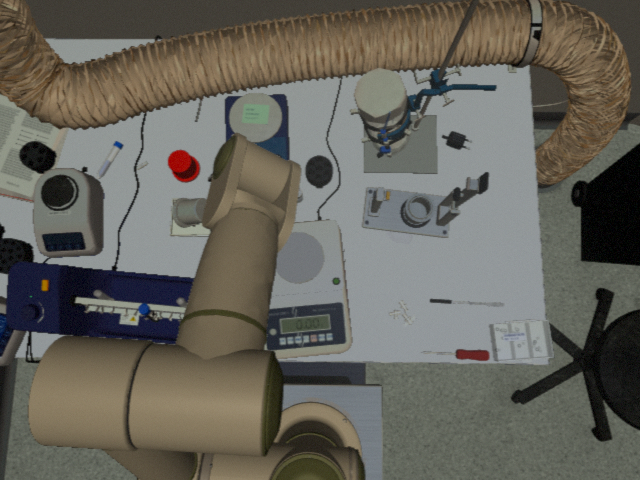

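```bash
python3 -m jog '[{"linear":[0.06,0.002,0],"rotation":[0,0,0],"grip":85},{"linear":[0.13,0.003,0],"rotation":[0,0,0],"grip":85},{"linear":[0.2,0.004,0],"rotation":[0,0,0],"grip":85},{"linear":[0.26,0.004,0],"rotation":[0,0,0],"grip":85},{"linear":[0.31,0.004,0],"rotation":[0,0,0],"grip":85},{"linear":[0.34,0.004,0],"rotation":[0,0,0],"grip":85},{"linear":[0.36,0.004,0],"rotation":[0,0,0],"grip":85},{"linear":[0.37,0.004,0],"rotation":[0,0,0],"grip":85},{"linear":[0.37,0.004,0],"rotation":[0,0,0],"grip":85}]' ; python3 - <<'E'
from h import *
st();plan(PG,RG,"grasp")
p,d=capture("side"); cv2.imwrite("pics/side2.png",cv2.resize(p[150:270,230:390,::-1],(800,600)))
E
```

```text
time_s: 3.2
eef_pos: [533.3, 275.0, 57.6]
ee_rot: [0.684, 0.186, 0.682, 0.179]
force: [0.6, 0.4, 0.0]
grip_width: 0.998
t 3.2 p [533.3 275.   57.6] x [ 0.006  0.5   -0.866] z [ 1.    -0.01   0.001] F [0.6 0.4 0. ] grip 85.3 q [ 0.06  0.62  1.63  0.65  0.96 -0.33]
grasp full lin [ 0.002  0.001 -0.001] rot [-0.003  0.004  0.   ] k 1 -> per call [ 0.002  0.001 -0.001] [-0.003  0.004  0.   ]
```

View pics/side2.png

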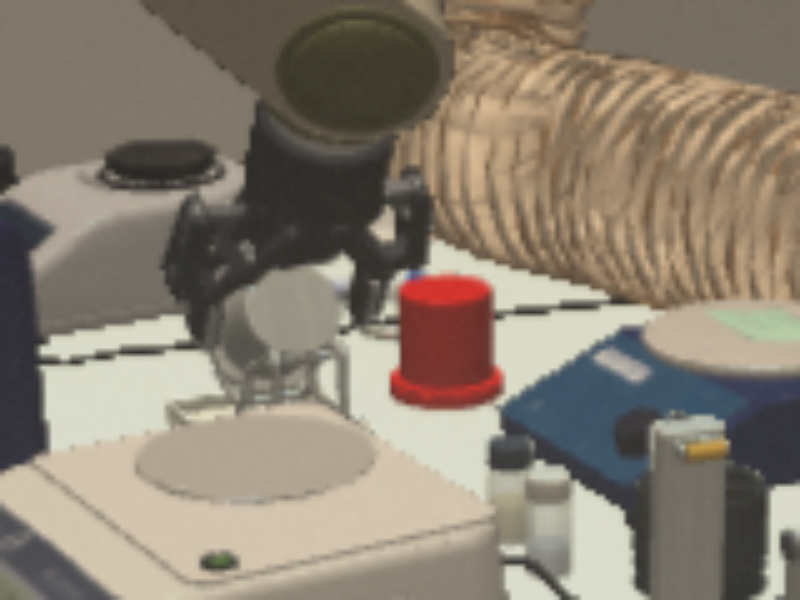

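```bash
python3 -m jog '[{"linear":[0.002,0,0],"rotation":[0,0,0],"grip":60},{"linear":[0.002,0,0],"rotation":[0,0,0],"grip":56},{"linear":[0.002,0,0],"rotation":[0,0,0],"grip":50},{"linear":[0.002,0,0],"rotation":[0,0,0],"grip":50},{"linear":[0.002,0,0],"rotation":[0,0,0],"grip":50},{"linear":[0.002,0,0],"rotation":[0,0,0],"grip":50},{"linear":[0.002,0,0],"rotation":[0,0,0],"grip":50},{"linear":[0.002,0,0],"rotation":[0,0,0],"grip":50},{"linear":[0.002,0,0],"rotation":[0,0,0],"grip":50},{"linear":[0.002,0,0],"rotation":[0,0,0],"grip":50}]' 70; python3 -c "
from h import *
st(); p,r,s=pose(); plan(p+np.array([0,0,130]),r,'up')"
```

```text
time_s: 4.08
eef_pos: [532.4, 275.3, 58.3]
ee_rot: [0.684, 0.186, 0.682, 0.18]
force: [-7.7, -3.9, 9.9]
grip_width: 0.639
t 4.08 p [532.4 275.3  58.3] x [ 0.004  0.5   -0.866] z [ 1.    -0.008 -0.001] F [-7.7 -3.9  9.9] grip 54.6 q [ 0.06  0.62  1.63  0.65  0.97 -0.33]
up full lin [-0.375  0.217 -0.   ] rot [0. 0. 0.] k 1 -> per call [-0.375  0.217 -0.   ] [0. 0. 0.]
```

```bash
python3 -m jog '[{"linear":[-0.015,0.009,0],"rotation":[0,0,0],"grip":50},{"linear":[-0.04,0.023,0],"rotation":[0,0,0],"grip":50},{"linear":[-0.08,0.046,0],"rotation":[0,0,0],"grip":50},{"linear":[-0.12,0.07,0],"rotation":[0,0,0],"grip":50},{"linear":[-0.17,0.1,0],"rotation":[0,0,0],"grip":50},{"linear":[-0.22,0.127,0],"rotation":[0,0,0],"grip":50},{"linear":[-0.27,0.156,0],"rotation":[0,0,0],"grip":50},{"linear":[-0.32,0.185,0],"rotation":[0,0,0],"grip":50},{"linear":[-0.36,0.207,0],"rotation":[0,0,0],"grip":50},{"linear":[-0.39,0.225,0],"rotation":[0,0,0],"grip":50},{"linear":[-0.4,0.231,0],"rotation":[0,0,0],"grip":50},{"linear":[-0.4,0.231,0],"rotation":[0,0,0],"grip":50}]'; python3 - <<'E'
from h import *
st()
p,d=capture("side"); cv2.imwrite("pics/side3.png",cv2.resize(p[90:270,210:450,::-1],(800,600))); np.savez("s3.npz",p=p,d=d)
p,d=capture("top"); np.savez("t3.npz",p=p,d=d); cv2.imwrite("pics/top3.png",cv2.resize(p[150:270,150:310,::-1],(800,600)))
E
```

```text
time_s: 5.08
eef_pos: [532.8, 275.2, 198.1]
ee_rot: [0.684, 0.186, 0.682, 0.18]
force: [-0.2, 0.2, -2.8]
grip_width: 0.636
t 5.08 p [532.8 275.2 198.1] x [ 0.005  0.5   -0.866] z [ 1.    -0.008  0.001] F [-0.2  0.2 -2.8] grip 54.3 q [ 0.06  0.43  1.51  0.56  1.22 -0.14]
```

View pics/side3.png

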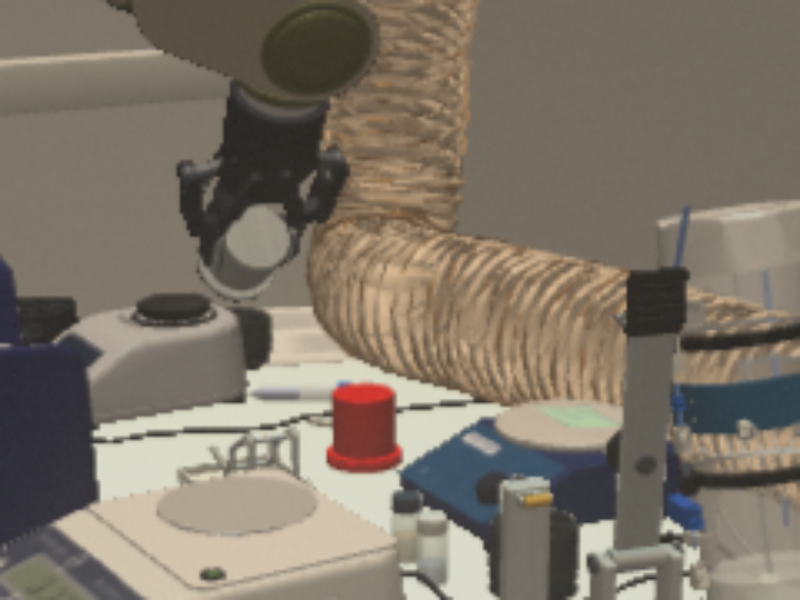

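```bash
cat >> h.py <<'E'
L=np.array([547.3,-241.1,70.]); YS=np.array([-.107,-.994,0])
TF=np.array([*(YS[:2]*.5),-.866]); RF=mk(TF,[.994,-.107,0])
V=RG.inv().apply(np.array([532.4,242.7,87])-np.array([532.4,275.3,58.3]))
def PF(h): return L+np.array([0,0,65+h])-RF.apply(V)
E
python3 -c "
from h import *
print(V,PF(100));plan(PF(110),RF)
p,r,s=pose();print(r.apply(V)+p, proj('side',r.apply(V)+p),proj('top',r.apply(V)+p))"
```

```text
[-41.15477617 -13.88043177   0.26079165] [ 546.12536662 -249.57533729  192.4178571 ]
 full lin [-0.892 -1.504  0.061] rot [ 0.207 -0.003 -2.093] k 2.09 -> per call [-0.426 -0.719  0.029] [ 0.099 -0.001 -1.   ]
[532.261497   242.54925153 225.06966867] (np.float64(286.3799117116996), np.float64(161.92832767868583)) (np.float64(188.6291584260812), np.float64(194.33876628085963))
```

View pics/top3.png

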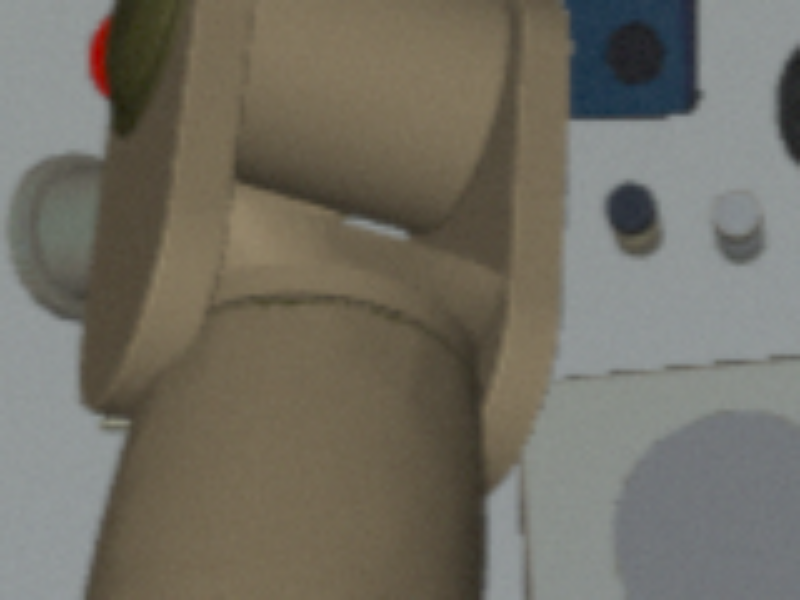

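```bash
python3 -m jog '[{"linear":[-0.04,-0.06,0],"rotation":[0.01,0,-0.1],"grip":50},{"linear":[-0.1,-0.14,0],"rotation":[0.02,0,-0.22],"grip":50},{"linear":[-0.16,-0.22,0.01],"rotation":[0.03,0,-0.35],"grip":50},{"linear":[-0.22,-0.3,0.01],"rotation":[0.05,0,-0.5],"grip":50},{"linear":[-0.28,-0.39,0.02],"rotation":[0.06,0,-0.63],"grip":50},{"linear":[-0.34,-0.48,0.02],"rotation":[0.08,0,-0.76],"grip":50},{"linear":[-0.39,-0.57,0.03],"rotation":[0.09,0,-0.88],"grip":50},{"linear":[-0.42,-0.65,0.03],"rotation":[0.1,0,-1],"grip":50},{"linear":[-0.43,-0.7,0.03],"rotation":[0.1,0,-1],"grip":50},{"linear":[-0.43,-0.7,0.03],"rotation":[0.1,0,-1],"grip":50}]'; python3 -c "
from h import *
st();plan(PF(110),RF)"
```

```text
time_s: 6.02
eef_pos: [538.6, 26.9, 201.2]
ee_rot: [0.701, 0.029, 0.713, -0.012]
force: [0.3, 0.1, -2.3]
grip_width: 0.635
t 6.02 p [538.6  26.9 201.2] x [-0.017  0.024 -1.   ] z [ 0.998 -0.058 -0.018] F [ 0.3  0.1 -2.3] grip 54.2 q [-0.18  0.38  1.49  0.02  1.3  -0.13]
 full lin [-0.027 -0.918  0.078] rot [ 0.106 -0.011 -1.092] k 1.09 -> per call [-0.024 -0.841  0.072] [ 0.097 -0.01  -1.   ]
```

```bash
python3 -m jog '[{"linear":[0,-0.06,0],"rotation":[0.01,0,-0.1],"grip":50},{"linear":[0,-0.14,0.01],"rotation":[0.02,0,-0.22],"grip":50},{"linear":[0,-0.22,0.02],"rotation":[0.03,0,-0.35],"grip":50},{"linear":[-0.01,-0.3,0.03],"rotation":[0.05,0,-0.5],"grip":50},{"linear":[-0.01,-0.39,0.03],"rotation":[0.06,0,-0.63],"grip":50},{"linear":[-0.02,-0.48,0.04],"rotation":[0.08,0,-0.76],"grip":50},{"linear":[-0.02,-0.57,0.05],"rotation":[0.09,0,-0.88],"grip":50},{"linear":[-0.02,-0.66,0.06],"rotation":[0.1,0,-1],"grip":50},{"linear":[-0.024,-0.74,0.07],"rotation":[0.1,-0.01,-1],"grip":50},{"linear":[-0.024,-0.8,0.075],"rotation":[0.1,-0.01,-1],"grip":50},{"linear":[-0.024,-0.82,0.075],"rotation":[0.1,-0.01,-1],"grip":50},{"linear":[-0.024,-0.82,0.075],"rotation":[0.1,-0.01,-1],"grip":50}]'; python3 - <<'E'
from h import *
st();plan(PF(110),RF)
p,d=capture("side"); cv2.imwrite("pics/side4.png",p[:,:,::-1])
p,d=capture("top"); cv2.imwrite("pics/top4.png",p[:,:,::-1])
E
```

```text
time_s: 7.02
eef_pos: [546.6, -220.5, 201.6]
ee_rot: [0.676, -0.13, 0.696, -0.203]
force: [-0.1, 0.4, -1.8]
grip_width: 0.638
t 7.02 p [ 546.6 -220.5  201.6] x [-0.052 -0.456 -0.889] z [ 0.994 -0.106 -0.003] F [-0.1  0.4 -1.8] grip 54.5 q [-0.39  0.46  1.44 -0.5   1.15 -0.09]
 full lin [ 0.042 -0.087  0.009] rot [ 0.004 -0.005 -0.094] k 1 -> per call [ 0.042 -0.087  0.009] [ 0.004 -0.005 -0.094]
```

View pics/side4.png

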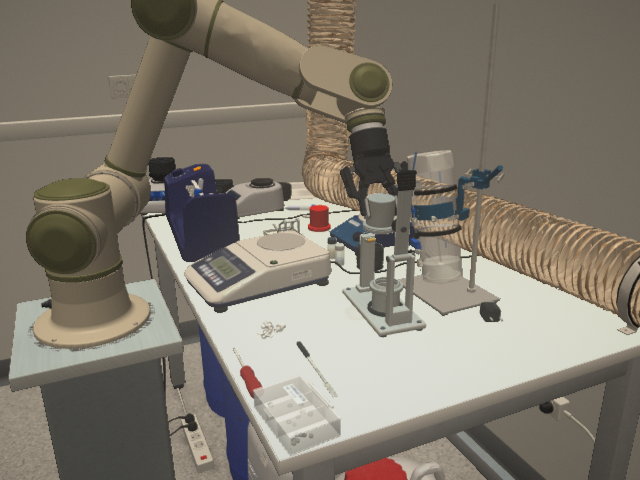

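View pics/top4.png

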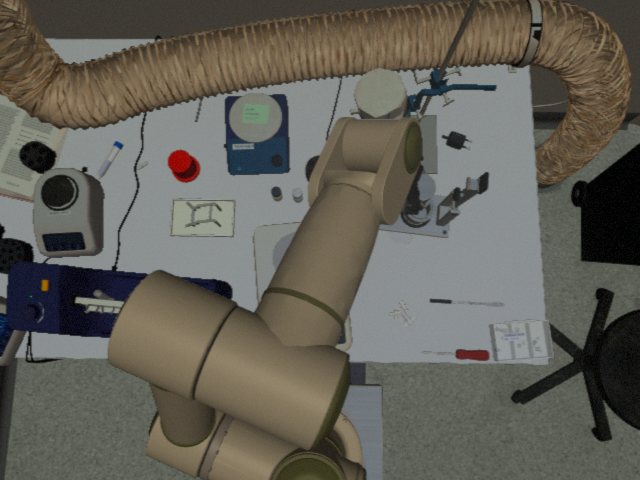

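```bash
python3 -m jog '[{"linear":[0.02,-0.04,0.004],"rotation":[0.002,-0.002,-0.05],"grip":50},{"linear":[0.035,-0.075,0.008],"rotation":[0.004,-0.004,-0.09],"grip":50},{"linear":[0.042,-0.087,0.009],"rotation":[0.004,-0.005,-0.094],"grip":50},{"linear":[0.042,-0.087,0.009],"rotation":[0.004,-0.005,-0.094],"grip":50},{"linear":[0.042,-0.087,0.009],"rotation":[0.004,-0.005,-0.094],"grip":50}]'; python3 - <<'E'
from h import *
st();plan(PF(110),RF);plan(PF(30),RF)
p,d=capture("side"); cv2.imwrite("pics/side5.png",cv2.resize(p[180:340,320:460,::-1],(525,600),interpolation=cv2.INTER_CUBIC)); np.savez("s5.npz",p=p,d=d)
p,d=capture("top"); cv2.imwrite("pics/top5.png",cv2.resize(p[155:255,360:500,::-1],(800,571),interpolation=cv2.INTER_CUBIC)); np.savez("t5.npz",p=p,d=d)
E
```

```text
time_s: 7.53
eef_pos: [546.5, -247.8, 202.6]
ee_rot: [0.673, -0.146, 0.692, -0.219]
force: [0.8, 0.4, -2.3]
grip_width: 0.637
t 7.53 p [ 546.5 -247.8  202.6] x [-0.052 -0.497 -0.866] z [ 0.994 -0.105  0.001] F [ 0.8  0.4 -2.3] grip 54.4 q [-0.42  0.47  1.44 -0.55  1.12 -0.09]
 full lin [ 0.004 -0.005 -0.001] rot [ 0.002  0.003 -0.002] k 1 -> per call [ 0.004 -0.005 -0.001] [ 0.002  0.003 -0.002]
 full lin [ 0.235  0.128 -0.001] rot [ 0.002  0.003 -0.002] k 1 -> per call [ 0.235  0.128 -0.001] [ 0.002  0.003 -0.002]
```

View pics/side5.png

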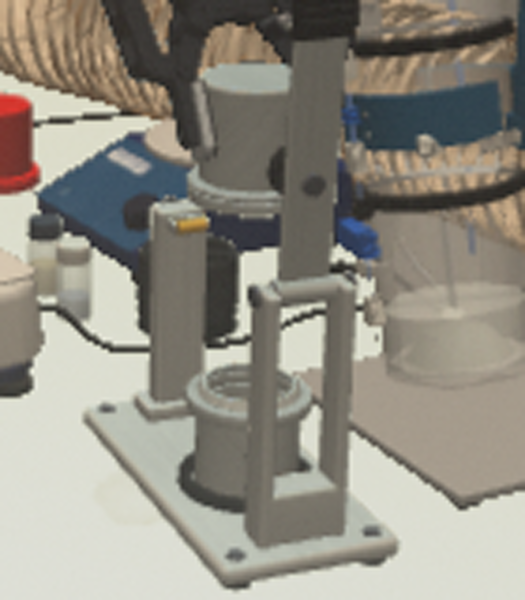

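View pics/top5.png

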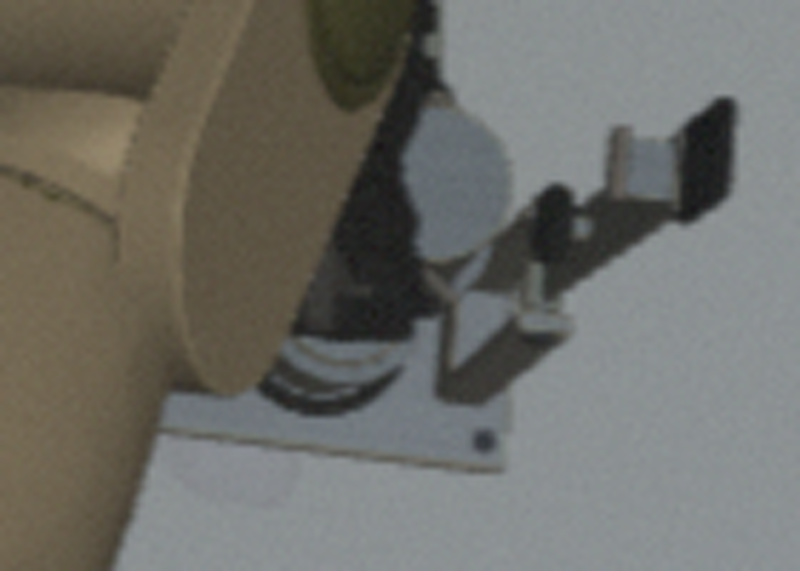

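```bash
python3 - <<'E'
from h import *
b=np.load("s5.npz");a=np.load("t5.npz")
p,r,s=pose(); C=p+r.apply(V); print("expected closed end centre",C, "axis", )
for n,f in(("side",b),("top",a)):
    W=cloud(n,f["d"]).reshape(-1,3)
    S=W[(np.hypot(W[:,0]-C[0],W[:,1]-C[1])<33)&(abs(W[:,2]-C[2])<7)]
    k=np.linalg.lstsq(np.c_[S[:,:2]-C[:2],np.ones(len(S))],S[:,2],rcond=None)[0]; res=S[:,2]-np.c_[S[:,:2]-C[:2],np.ones(len(S))]@k
    print(n,len(S),"slopes x,y deg",np.degrees(k[:2]).round(2),"z",k[2].round(1),res.std().round(2),S.min(0).round(1),S.max(0).round(1))
# lower rim by side cloud
W=cloud("side",b["d"]).reshape(-1,3)
S=W[(np.hypot(W[:,0]-L[0],W[:,1]-L[1])<40)&(W[:,2]>60)&(W[:,2]<80)]; print(S.min(0),S.max(0))
for z,nm in((245,"cup"),): print(proj("side",C),proj("top",C))
print("lower",proj("side",L),proj("top",L))
E
```

```text
expected closed end centre [ 547.72419793 -239.30568603  245.33404232] axis
side 238 slopes x,y deg [1.77 2.38] z 243.7 1.79 [ 515.  -270.6  238.4] [ 570.8 -212.4  251.5]
top 409 slopes x,y deg [-0.22  0.22] z 243.5 1.83 [ 518.9 -264.1  238.3] [ 579.7 -228.6  252.1]
[ 513.95815043 -278.90743919   60.01205421] [ 581.74348892 -211.84846741   77.08963225]
(np.float64(387.12887148127163), np.float64(198.9327430816953)) (np.float64(436.65719275246016), np.float64(186.22782708212327))
lower (np.float64(384.8116816622438), np.float64(283.39919828973666)) (np.float64(419.96836041896916), np.float64(207.23017277875294))
```

```bash
python3 - <<'E'
from h import *
b=np.load("s5.npz")["p"]; 
cv2.imwrite("pics/z5.png",np.hstack([cv2.resize(b[190:245,360:415,::-1],(400,400),interpolation=cv2.INTER_NEAREST),cv2.resize(b[265:320,360:415,::-1],(400,400),interpolation=cv2.INTER_NEAREST)]))
p,r,s=pose(); C=p+r.apply(V)
def ext(c,rad,z):
    q=np.array([proj("side",[c[0]+rad*np.cos(t),c[1]+rad*np.sin(t),z]) for t in np.arange(0,6.28,.02)]); return q.min(0).round(1),q.max(0).round(1)
print("cup face",ext(C,28,C[2]),"flange bot",ext(C,34,C[2]-65),"flange top",ext(C,34,C[2]-54))
print("lower flange",ext(L,34,70),"lip",ext(L,25.5,75))
E
```

```text
cup face (array([372.3, 194.9]), array([402.1, 203.1])) flange bot (array([368.5, 225.5]), array([403.9, 237.2])) flange top (array([368.6, 220.3]), array([404.1, 231.7]))
lower flange (array([367.8, 276.5]), array([402. , 290.7])) lip (array([372.1, 275.9]), array([397.8, 286.5]))
```

View pics/z5.png

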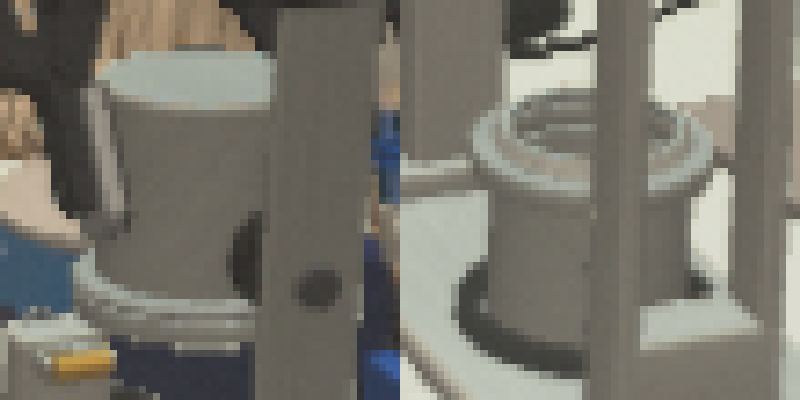

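```bash
python3 - <<'E'
from h import *
a0=np.load("top0.npz")["p"];a5=np.load("t5.npz")["p"]
cv2.imwrite("pics/z6.png",np.hstack([cv2.resize(a5[165:215,425:475,::-1],(400,400),interpolation=cv2.INTER_NEAREST),cv2.resize(a0[185:235,395:445,::-1],(400,400),interpolation=cv2.INTER_NEAREST)]))
p,r,s=pose(); C=p+r.apply(V)
def ext(c,rad,z):
    q=np.array([proj("top",[c[0]+rad*np.cos(t),c[1]+rad*np.sin(t),z]) for t in np.arange(0,6.28,.02)]); return q.min(0).round(1),q.max(0).round(1)
print("cup face",ext(C,28,243.6)); print("lower flange",ext(L,34,70),"lip",ext(L,25.5,75))
E
```

```text
cup face (array([421.9, 172.5]), array([451. , 200.6]))
lower flange (array([404.9, 192.6]), array([435.1, 222. ])) lip (array([409. , 195.7]), array([431.8, 217.8]))
```

View pics/z6.png

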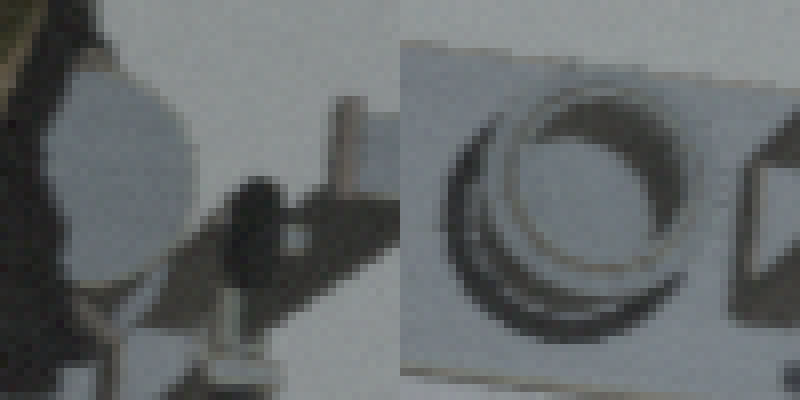

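```bash
python3 -c "
from h import *
D=np.array([.5,-1.7,0])
for h in (110,60,15,8,4,2,0,-2): plan(PF(h)+D,RF,h)"
```

```text
110 full lin [ 0.007 -0.01   0.001] rot [ 0.003  0.003 -0.001] k 1 -> per call [ 0.007 -0.01   0.001] [ 0.003  0.003 -0.001]
60 full lin [0.151 0.074 0.001] rot [ 0.003  0.003 -0.001] k 1 -> per call [0.151 0.074 0.001] [ 0.003  0.003 -0.001]
15 full lin [0.281 0.149 0.001] rot [ 0.003  0.003 -0.001] k 1 -> per call [0.281 0.149 0.001] [ 0.003  0.003 -0.001]
8 full lin [0.301 0.16  0.001] rot [ 0.003  0.003 -0.001] k 1 -> per call [0.301 0.16  0.001] [ 0.003  0.003 -0.001]
4 full lin [0.313 0.167 0.001] rot [ 0.003  0.003 -0.001] k 1 -> per call [0.313 0.167 0.001] [ 0.003  0.003 -0.001]
2 full lin [0.319 0.17  0.001] rot [ 0.003  0.003 -0.001] k 1 -> per call [0.319 0.17  0.001] [ 0.003  0.003 -0.001]
0 full lin [0.324 0.174 0.001] rot [ 0.003  0.003 -0.001] k 1 -> per call [0.324 0.174 0.001] [ 0.003  0.003 -0.001]
-2 full lin [0.33  0.177 0.001] rot [ 0.003  0.003 -0.001] k 1 -> per call [0.33  0.177 0.001] [ 0.003  0.003 -0.001]
```

```bash
python3 -m jog '[{"linear":[0.007,-0.01,0.001],"rotation":[0.003,0.003,-0.001],"grip":50},{"linear":[0.04,0.01,0.001],"rotation":[0.003,0.003,-0.001],"grip":50},{"linear":[0.08,0.033,0.001],"rotation":[0.003,0.003,-0.001],"grip":50},{"linear":[0.12,0.056,0.001],"rotation":[0.003,0.003,-0.001],"grip":50},{"linear":[0.151,0.074,0.001],"rotation":[0.003,0.003,-0.001],"grip":50},{"linear":[0.19,0.096,0.001],"rotation":[0.003,0.003,-0.001],"grip":50},{"linear":[0.22,0.114,0.001],"rotation":[0.003,0.003,-0.001],"grip":50},{"linear":[0.25,0.131,0.001],"rotation":[0.003,0.003,-0.001],"grip":50},{"linear":[0.27,0.142,0.001],"rotation":[0.003,0.003,-0.001],"grip":50},{"linear":[0.281,0.149,0.001],"rotation":[0.003,0.003,-0.001],"grip":50},{"linear":[0.281,0.149,0.001],"rotation":[0.003,0.003,-0.001],"grip":50},{"linear":[0.281,0.149,0.001],"rotation":[0.003,0.003,-0.001],"grip":50}]'; python3 - <<'E'
from h import *
D=np.array([.5,-1.7,0]);st()
for h in (15,8,4,2,0,-2): plan(PF(h)+D,RF,h)
b,d=capture("side"); np.savez("s7.npz",p=b,d=d)
cv2.imwrite("pics/z7.png",np.hstack([cv2.resize(b[220:320,350:450,::-1],(600,600),interpolation=cv2.INTER_CUBIC)]))
E
```

```text
time_s: 8.63
eef_pos: [546.8, -251.2, 107.7]
ee_rot: [0.672, -0.146, 0.692, -0.219]
force: [0.5, 0.5, -2.2]
grip_width: 0.637
t 8.63 p [ 546.8 -251.2  107.7] x [-0.053 -0.497 -0.866] z [ 0.994 -0.107  0.   ] F [ 0.5  0.5 -2.2] grip 54.4 q [-0.42  0.58  1.53 -0.62  0.95  0.04]
15 full lin [ 0.001  0.    -0.   ] rot [-0.     0.001  0.   ] k 1 -> per call [ 0.001  0.    -0.   ] [-0.     0.001  0.   ]
8 full lin [ 0.021  0.012 -0.   ] rot [-0.     0.001  0.   ] k 1 -> per call [ 0.021  0.012 -0.   ] [-0.     0.001  0.   ]
4 full lin [ 0.033  0.019 -0.   ] rot [-0.     0.001  0.   ] k 1 -> per call [ 0.033  0.019 -0.   ] [-0.     0.001  0.   ]
2 full lin [ 0.038  0.022 -0.   ] rot [-0.     0.001  0.   ] k 1 -> per call [ 0.038  0.022 -0.   ] [-0.     0.001  0.   ]
0 full lin [ 0.044  0.025 -0.   ] rot [-0.     0.001  0.   ] k 1 -> per call [ 0.044  0.025 -0.   ] [-0.     0.001  0.   ]
-2 full lin [ 0.05   0.029 -0.   ] rot [-0.     0.001  0.   ] k 1 -> per call [ 0.05   0.029 -0.   ] [-0.     0.001  0.   ]
```

View pics/z7.png

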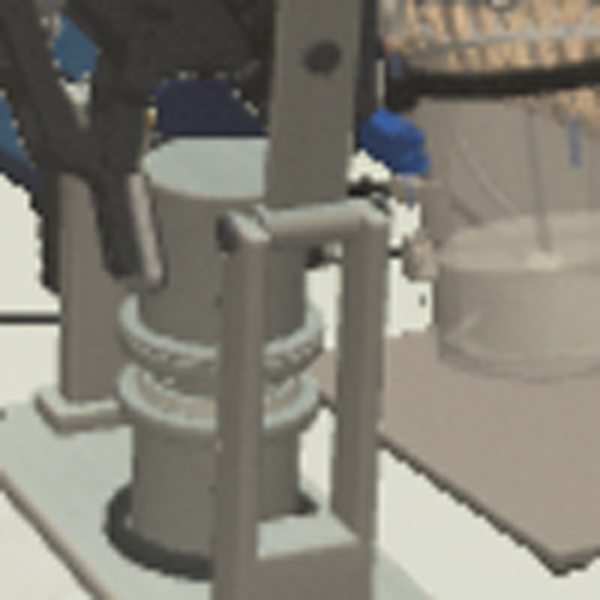

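```bash
python3 -m jog '[{"linear":[0.008,0.004,0],"rotation":[0,0,0],"grip":50},{"linear":[0.015,0.008,0],"rotation":[0,0,0],"grip":50},{"linear":[0.022,0.012,0],"rotation":[0,0,0],"grip":50},{"linear":[0.028,0.016,0],"rotation":[0,0,0],"grip":50},{"linear":[0.033,0.019,0],"rotation":[0,0,0],"grip":50},{"linear":[0.033,0.019,0],"rotation":[0,0,0],"grip":50},{"linear":[0.033,0.019,0],"rotation":[0,0,0],"grip":50}]'; python3 - <<'E'
from h import *
D=np.array([.5,-1.7,0]);st()
for h in (2,1,0,-1,-2): plan(PF(h)+D,RF,h)
E
```

```text
time_s: 9.27
eef_pos: [546.9, -251.3, 96.4]
ee_rot: [0.672, -0.146, 0.692, -0.22]
force: [-0.2, -1.1, -2.2]
grip_width: 0.639
t 9.27 p [ 546.9 -251.3   96.4] x [-0.053 -0.497 -0.866] z [ 0.994 -0.107  0.001] F [-0.2 -1.1 -2.2] grip 54.6 q [-0.42  0.6   1.54 -0.63  0.93  0.05]
2 full lin [ 0.006  0.003 -0.001] rot [-0.001  0.002  0.001] k 1 -> per call [ 0.006  0.003 -0.001] [-0.001  0.002  0.001]
1 full lin [ 0.009  0.005 -0.001] rot [-0.001  0.002  0.001] k 1 -> per call [ 0.009  0.005 -0.001] [-0.001  0.002  0.001]
0 full lin [ 0.012  0.007 -0.001] rot [-0.001  0.002  0.001] k 1 -> per call [ 0.012  0.007 -0.001] [-0.001  0.002  0.001]
-1 full lin [ 0.014  0.008 -0.001] rot [-0.001  0.002  0.001] k 1 -> per call [ 0.014  0.008 -0.001] [-0.001  0.002  0.001]
-2 full lin [ 0.017  0.01  -0.001] rot [-0.001  0.002  0.001] k 1 -> per call [ 0.017  0.01  -0.001] [-0.001  0.002  0.001]
```

```bash
python3 -m jog '[{"linear":[0.003,0.002,0],"rotation":[0,0,0],"grip":50},{"linear":[0.006,0.003,0],"rotation":[0,0,0],"grip":50},{"linear":[0.009,0.005,0],"rotation":[0,0,0],"grip":50},{"linear":[0.009,0.005,0],"rotation":[0,0,0],"grip":50},{"linear":[0.009,0.005,0],"rotation":[0,0,0],"grip":50}]'; python3 - <<'E'
from h import *
D=np.array([.5,-1.7,0]);st()
for h in (1,0,-1,-2): plan(PF(h)+D,RF,h)
E
```

```text
time_s: 9.68
eef_pos: [546.9, -251.5, 93.8]
ee_rot: [0.673, -0.146, 0.691, -0.22]
force: [-1.7, -0.0, 2.9]
grip_width: 0.638
t 9.68 p [ 546.9 -251.5   93.8] x [-0.053 -0.498 -0.866] z [ 0.994 -0.107  0.001] F [-1.7 -0.   2.9] grip 54.5 q [-0.42  0.6   1.54 -0.64  0.93  0.06]
1 full lin [ 0.001  0.001 -0.001] rot [-0.001  0.002  0.002] k 1 -> per call [ 0.001  0.001 -0.001] [-0.001  0.002  0.002]
0 full lin [ 0.004  0.003 -0.001] rot [-0.001  0.002  0.002] k 1 -> per call [ 0.004  0.003 -0.001] [-0.001  0.002  0.002]
-1 full lin [ 0.007  0.004 -0.001] rot [-0.001  0.002  0.002] k 1 -> per call [ 0.007  0.004 -0.001] [-0.001  0.002  0.002]
-2 full lin [ 0.009  0.006 -0.001] rot [-0.001  0.002  0.002] k 1 -> per call [ 0.009  0.006 -0.001] [-0.001  0.002  0.002]
```

```bash
python3 -m jog '[{"linear":[0.003,0.002,0],"rotation":[0,0,0],"grip":50},{"linear":[0.004,0.003,0],"rotation":[0,0,0],"grip":50},{"linear":[0.004,0.003,0],"rotation":[0,0,0],"grip":50}]';python3 - <<'E'
from h import *
st()
b,d=capture("side"); np.savez("s8.npz",p=b,d=d)
cv2.imwrite("pics/z8.png",cv2.resize(b[240:310,360:430,::-1],(600,600),interpolation=cv2.INTER_CUBIC))
E
```

```text
time_s: 9.93
eef_pos: [547.0, -251.6, 93.7]
ee_rot: [0.672, -0.147, 0.691, -0.22]
force: [-4.7, 1.6, 11.6]
grip_width: 0.636
t 9.93 p [ 547.  -251.6   93.7] x [-0.052 -0.499 -0.865] z [ 0.994 -0.107  0.002] F [-4.7  1.6 11.6] grip 54.3 q [-0.42  0.6   1.54 -0.64  0.93  0.06]
```

View pics/z8.png

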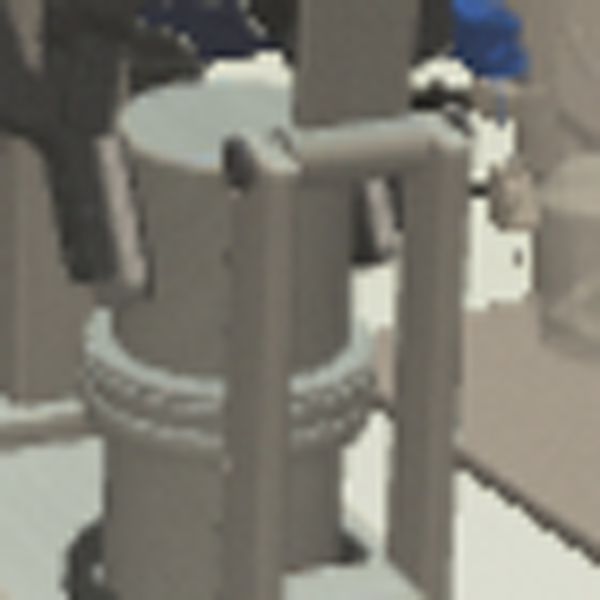

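```bash
python3 -m jog '[{"linear":[0,0,0],"rotation":[0,0,0],"grip":52},{"linear":[0,0,0],"rotation":[0,0,0],"grip":56},{"linear":[0,0,0],"rotation":[0,0,0],"grip":60},{"linear":[0,0,0],"rotation":[0,0,0],"grip":66},{"linear":[0,0,0],"rotation":[0,0,0],"grip":72},{"linear":[0,0,0],"rotation":[0,0,0],"grip":78},{"linear":[0,0,0],"rotation":[0,0,0],"grip":82},{"linear":[0,0,0],"rotation":[0,0,0],"grip":82},{"linear":[0,0,0],"rotation":[0,0,0],"grip":82}]' 30;python3 - <<'E'
from h import *
st()
b,d=capture("side"); np.savez("s9.npz",p=b,d=d)
cv2.imwrite("pics/z9.png",cv2.resize(b[240:310,360:430,::-1],(600,600),interpolation=cv2.INTER_CUBIC))
E
```

```text
time_s: 10.73
eef_pos: [547.0, -251.6, 93.6]
ee_rot: [0.672, -0.147, 0.691, -0.22]
force: [0.3, 0.9, 0.2]
grip_width: 0.959
t 10.73 p [ 547.  -251.6   93.6] x [-0.052 -0.499 -0.865] z [ 0.994 -0.107  0.002] F [0.3 0.9 0.2] grip 81.9 q [-0.42  0.6   1.54 -0.64  0.93  0.06]
```

View pics/z9.png

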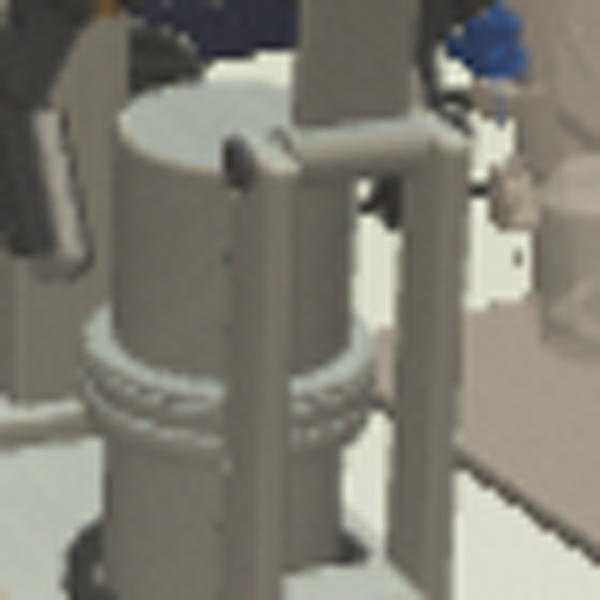

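```bash
python3 -m jog '[{"linear":[-0.03,0,0],"rotation":[0,0,0],"grip":84},{"linear":[-0.08,0,0],"rotation":[0,0,0],"grip":84},{"linear":[-0.15,0,0],"rotation":[0,0,0],"grip":84},{"linear":[-0.23,0,0],"rotation":[0,0,0],"grip":84},{"linear":[-0.32,0,0],"rotation":[0,0,0],"grip":84},{"linear":[-0.42,0,0],"rotation":[0,0,0],"grip":84},{"linear":[-0.52,0,0],"rotation":[0,0,0],"grip":84},{"linear":[-0.6,0,0],"rotation":[0,0,0],"grip":84},{"linear":[-0.64,0,0],"rotation":[0,0,0],"grip":84},{"linear":[-0.66,0,0],"rotation":[0,0,0],"grip":84},{"linear":[-0.66,0,0],"rotation":[0,0,0],"grip":84}]';python3 - <<'E'
from h import *
st()
b,d=capture("side"); np.savez("s10.npz",p=b,d=d)
a,e=capture("top"); np.savez("t10.npz",p=a,d=e)
cv2.imwrite("pics/z10.png",np.hstack([cv2.resize(b[220:310,350:440,::-1],(400,400),interpolation=cv2.INTER_CUBIC),cv2.resize(a[160:250,360:500,::-1],(400,257),interpolation=cv2.INTER_CUBIC,dst=None) if False else cv2.resize(a[150:260,380:490,::-1],(400,400),interpolation=cv2.INTER_CUBIC)]))
for n,dd in(("side",d),("top",e)):
    W=cloud(n,dd).reshape(-1,3); S=W[(np.hypot(W[:,0]-L[0],W[:,1]-L[1])<25)&(W[:,2]>120)&(W[:,2]<150)]
    k=np.linalg.lstsq(np.c_[S[:,:2]-L[:2],np.ones(len(S))],S[:,2],rcond=None)[0]; print(n,len(S),np.degrees(k[:2]),k[2])
E
```

```text
time_s: 11.7
eef_pos: [557.7, -152.1, 266.2]
ee_rot: [0.673, -0.147, 0.69, -0.22]
force: [0.2, -0.6, -0.4]
grip_width: 0.982
t 11.7 p [ 557.7 -152.1  266.2] x [-0.05  -0.5   -0.865] z [ 0.994 -0.106  0.004] F [ 0.2 -0.6 -0.4] grip 83.9 q [-0.25  0.41  1.35 -0.54  1.33 -0.02]
side 155 [6.40932457 0.34986067] 134.38368650883407
top 418 [0.36451877 0.36859386] 134.40236205254595
```

View pics/z10.png

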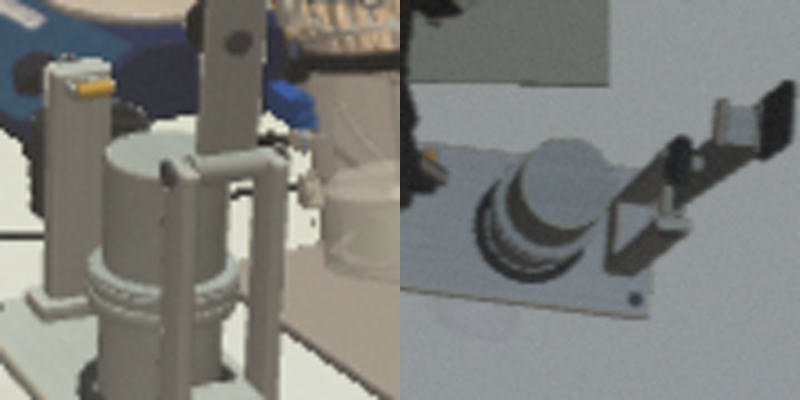

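```bash
cat >> h.py <<'E'
H=np.array([541.1,-298.8,150.]); RD=mk([0,0,-1],[.994,-.107,0])
E
python3 - <<'E'
from h import *
plan([430,-230,290],RD,"w1")
# bar geometry from cloud
d=np.load("t10.npz")["d"];W=cloud("top",d).reshape(-1,3);S=W[(W[:,2]>285)&(W[:,2]<330)&(abs(W[:,0]-540)<40)&(W[:,1]<-270)&(W[:,1]>-345)]
print(len(S),S.min(0),S.max(0),np.median(S,axis=0))
d=np.load("s10.npz")["d"];W=cloud("side",d).reshape(-1,3);S=W[(W[:,2]>170)&(W[:,2]<330)&(abs(W[:,0]-540)<30)&(W[:,1]<-270)&(W[:,1]>-345)]
for z in range(170,330,15):
    q=S[abs(S[:,2]-z)<7]; 
    if len(q):print(z,len(q),np.percentile(q[:,0],[2,98]).round(1),np.median(q[:,1]).round(1))
E
```

```text
w1 full lin [ 0.076 -0.304 -0.394] rot [-0.000e+00  1.000e-03  1.051e+00] k 1.05 -> per call [ 0.073 -0.289 -0.375] [-0.     0.001  1.   ]
271 [ 522.62600391 -315.24262519  285.0078757 ] [ 556.83404163 -283.65847056  319.79639941] [ 539.44843381 -307.3614846   296.31077603]
170 54 [527.6 554.8] -304.7
185 98 [528.2 554.9] -304.8
200 105 [527.4 554.8] -305.4
215 134 [527.9 553.2] -306.6
230 106 [527.2 553.6] -307.5
245 107 [526.5 554.1] -308.6
260 106 [527.2 553. ] -310.0
275 105 [527.7 553.4] -310.8
290 148 [523.6 555.9] -315.0
305 141 [523.5 554.2] -316.4
320 56 [524.3 555.3] -316.1
```

```bash
python3 -m jog '[{"linear":[0.01,-0.05,-0.06],"rotation":[0,0,0.15],"grip":40},{"linear":[0.02,-0.12,-0.14],"rotation":[0,0,0.3],"grip":20},{"linear":[0.04,-0.2,-0.24],"rotation":[0,0,0.5],"grip":0},{"linear":[0.07,-0.27,-0.34],"rotation":[0,0,0.7],"grip":0},{"linear":[0.075,-0.29,-0.38],"rotation":[0,0,0.85],"grip":0},{"linear":[0.075,-0.3,-0.39],"rotation":[0,0,1],"grip":0},{"linear":[0.075,-0.3,-0.39],"rotation":[0,0,1],"grip":0},{"linear":[0.075,-0.3,-0.39],"rotation":[0,0,1],"grip":0}]' 40;python3 -c "
from h import *
st();plan([425,-375,285],RD,'w2')"
```

```text
time_s: 12.47
eef_pos: [430.6, -229.8, 288.9]
ee_rot: [0.705, 0.03, 0.707, -0.048]
force: [0.5, 0.3, -0.2]
grip_width: 0.0
t 12.47 p [ 430.6 -229.8  288.9] x [-0.004 -0.026 -1.   ] z [ 0.994 -0.11  -0.001] F [ 0.5  0.3 -0.2] grip 0.0 q [-0.72  0.19  1.51 -0.02  1.43 -0.61]
w2 full lin [ 0.026 -0.482  0.035] rot [-0.006 -0.002  0.052] k 1 -> per call [ 0.026 -0.482  0.035] [-0.006 -0.002  0.052]
```

```bash
python3 -m jog '[{"linear":[0,-0.06,0],"rotation":[0,0,0.05],"grip":0},{"linear":[0.01,-0.16,0.01],"rotation":[0,0,0.052],"grip":0},{"linear":[0.02,-0.28,0.02],"rotation":[0,0,0.052],"grip":0},{"linear":[0.02,-0.38,0.03],"rotation":[0,0,0.052],"grip":0},{"linear":[0.026,-0.46,0.035],"rotation":[0,0,0.052],"grip":0},{"linear":[0.026,-0.482,0.035],"rotation":[0,0,0.052],"grip":0},{"linear":[0.026,-0.482,0.035],"rotation":[0,0,0.052],"grip":0}]';python3 -c "
from h import *
st();plan([536,-358,272],RD,'w3')"
```

```text
time_s: 13.05
eef_pos: [425.3, -375.2, 283.5]
ee_rot: [0.705, 0.039, 0.707, -0.039]
force: [0.1, 0.0, -0.2]
grip_width: 0.004
t 13.05 p [ 425.3 -375.2  283.5] x [-0.003  0.001 -1.   ] z [ 0.994 -0.111 -0.003] F [ 0.1  0.  -0.2] grip 0.4 q [-0.93  0.38  1.27 -0.    1.49 -0.82]
w3 full lin [0.037 0.098 0.36 ] rot [-0.007 -0.006 -0.001] k 1 -> per call [0.037 0.098 0.36 ] [-0.007 -0.006 -0.001]
```

```bash
python3 -m jog '[{"linear":[0,0.01,0.06],"rotation":[0,0,0],"grip":0},{"linear":[0.01,0.03,0.14],"rotation":[0,0,0],"grip":0},{"linear":[0.02,0.05,0.23],"rotation":[0,0,0],"grip":0},{"linear":[0.03,0.08,0.31],"rotation":[0,0,0],"grip":0},{"linear":[0.037,0.098,0.35],"rotation":[0,0,0],"grip":0},{"linear":[0.037,0.098,0.36],"rotation":[0,0,0],"grip":0},{"linear":[0.037,0.098,0.36],"rotation":[0,0,0],"grip":0}]';python3 - <<'E'
from h import *
st()
p0=np.array([536,-358,272.])
for dy,z in((20,272),(45,270),(70,268),(95,264),(120,258),(145,250),(165,240),(180,225)): plan([536+.107*dy,-358+dy,z],RD,(dy,z))
b,d=capture("side");cv2.imwrite("pics/s11.png",cv2.resize(b[120:320,300:500,::-1],(600,600)))
E
```

```text
time_s: 13.63
eef_pos: [536.7, -356.2, 271.8]
ee_rot: [0.705, 0.038, 0.707, -0.038]
force: [-0.6, 0.1, 0.1]
grip_width: -0.004
t 13.63 p [ 536.7 -356.2  271.8] x [-0.004  0.001 -1.   ] z [ 0.994 -0.108 -0.004] F [-0.6  0.1  0.1] grip -0.4 q [-0.77  0.57  1.01 -0.    1.56 -0.66]
(20, 272) full lin [-0.001  0.061 -0.002] rot [-0.002 -0.007 -0.001] k 1 -> per call [-0.001  0.061 -0.002] [-0.002 -0.007 -0.001]
(45, 270) full lin [ 0.006  0.145 -0.002] rot [-0.002 -0.007 -0.001] k 1 -> per call [ 0.006  0.145 -0.002] [-0.002 -0.007 -0.001]
(70, 268) full lin [ 0.013  0.229 -0.002] rot [-0.002 -0.007 -0.001] k 1 -> per call [ 0.013  0.229 -0.002] [-0.002 -0.007 -0.001]
(95, 264) full lin [ 0.026  0.312 -0.002] rot [-0.002 -0.007 -0.001] k 1 -> per call [ 0.026  0.312 -0.002] [-0.002 -0.007 -0.001]
(120, 258) full lin [ 0.046  0.396 -0.002] rot [-0.002 -0.007 -0.001] k 1 -> per call [ 0.046  0.396 -0.002] [-0.002 -0.007 -0.001]
(145, 250) full lin [ 0.073  0.48  -0.002] rot [-0.002 -0.007 -0.001] k 1 -> per call [ 0.073  0.48  -0.002] [-0.002 -0.007 -0.001]
(165, 240) full lin [ 0.106  0.547 -0.002] rot [-0.002 -0.007 -0.001] k 1 -> per call [ 0.106  0.547 -0.002] [-0.002 -0.007 -0.001]
(180, 225) full lin [ 0.156  0.597 -0.002] rot [-0.002 -0.007 -0.001] k 1 -> per call [ 0.156  0.597 -0.002] [-0.002 -0.007 -0.001]
```

View pics/s11.png

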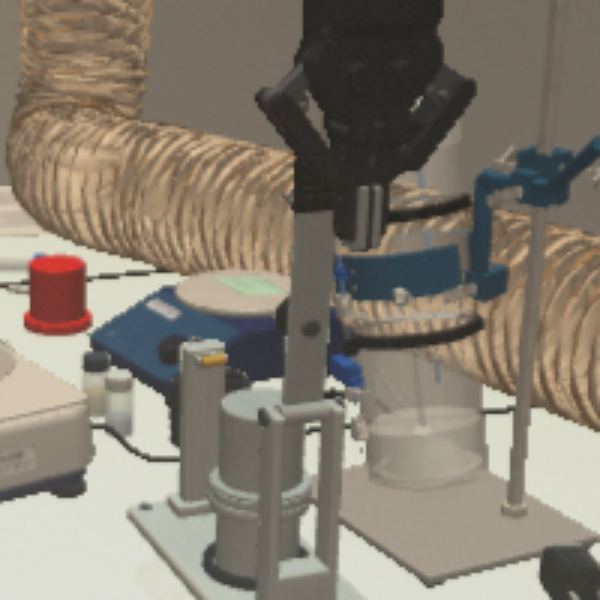

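```bash
python3 -c "
from h import *
for q in ([536.7,-356,272],[540,-316,300],[540,-310,270]): 
  u,v=proj('side',q); print((u-300)*3,(v-120)*3)"
```

```text
353.9506008712349 244.9859921258859
321.78197576717344 180.68448282985634
314.02027894580175 227.91065504016768
```

```bash
python3 -m jog '[{"linear":[0,0.03,-0.005],"rotation":[0,0,0],"grip":0},{"linear":[0,0.06,-0.01],"rotation":[0,0,0],"grip":0},{"linear":[0,0.09,-0.01],"rotation":[0,0,0],"grip":0},{"linear":[0,0.12,-0.01],"rotation":[0,0,0],"grip":0},{"linear":[0.005,0.15,-0.01],"rotation":[0,0,0],"grip":0},{"linear":[0.008,0.18,-0.01],"rotation":[0,0,0],"grip":0},{"linear":[0.01,0.21,-0.01],"rotation":[0,0,0],"grip":0},{"linear":[0.013,0.23,-0.01],"rotation":[0,0,0],"grip":0}]';python3 - <<'E'
from h import *
st()
b,d=capture("side");cv2.imwrite("pics/s12.png",cv2.resize(b[120:320,300:500,::-1],(600,600)))
E
```

```text
time_s: 14.35
eef_pos: [540.6, -286.8, 268.2]
ee_rot: [0.705, 0.039, 0.707, -0.038]
force: [0.7, -0.2, 0.6]
grip_width: 0.004
t 14.35 p [ 540.6 -286.8  268.2] x [-0.003  0.001 -1.   ] z [ 0.994 -0.109 -0.003] F [ 0.7 -0.2  0.6] grip 0.4 q [-0.68  0.49  1.14 -0.    1.51 -0.57]
```

View pics/s12.png

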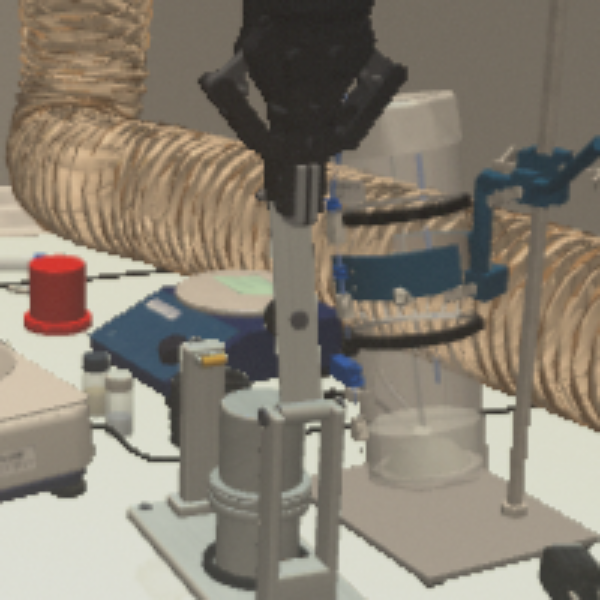

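```bash
python3 -m jog '[{"linear":[0.005,0.03,-0.01],"rotation":[0,0,0],"grip":0},{"linear":[0.01,0.06,-0.01],"rotation":[0,0,0],"grip":0},{"linear":[0.02,0.09,-0.01],"rotation":[0,0,0],"grip":0},{"linear":[0.03,0.12,-0.01],"rotation":[0,0,0],"grip":0},{"linear":[0.04,0.15,-0.01],"rotation":[0,0,0],"grip":0},{"linear":[0.05,0.18,-0.01],"rotation":[0,0,0],"grip":0},{"linear":[0.065,0.21,-0.01],"rotation":[0,0,0],"grip":0},{"linear":[0.08,0.24,-0.01],"rotation":[0,0,0],"grip":0},{"linear":[0.1,0.27,-0.01],"rotation":[0,0,0],"grip":0}]';python3 - <<'E'
from h import *
st()
b,d=capture("side");cv2.imwrite("pics/s13.png",cv2.resize(b[120:320,300:500,::-1],(600,600)))
E
```

```text
time_s: 15.15
eef_pos: [546.6, -204.3, 237.9]
ee_rot: [0.705, 0.038, 0.707, -0.038]
force: [0.1, 0.8, 0.4]
grip_width: -0.0
t 15.15 p [ 546.6 -204.3  237.9] x [-0.003  0.001 -1.   ] z [ 0.994 -0.108 -0.003] F [0.1 0.8 0.4] grip -0.0 q [-0.56  0.44  1.3  -0.    1.41 -0.45]
```

View pics/s13.png

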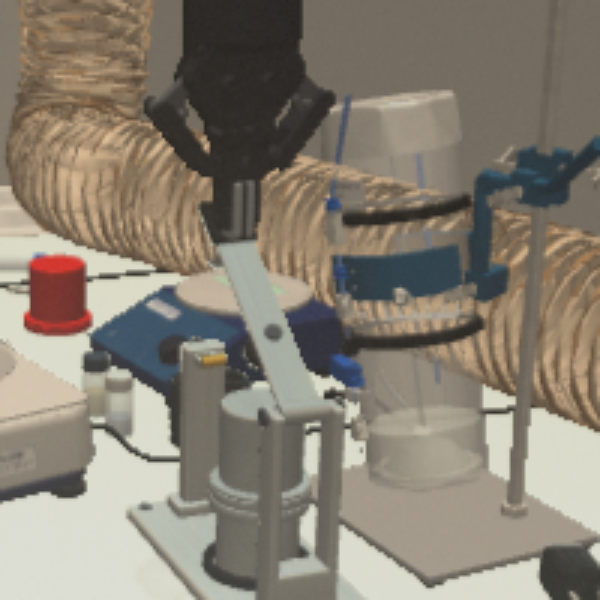

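```bash
python3 -m jog '[{"linear":[0.02,0.02,0],"rotation":[0,0,0],"grip":0},{"linear":[0.04,0.04,0],"rotation":[0,0,0],"grip":0},{"linear":[0.06,0.06,0],"rotation":[0,0,0],"grip":0},{"linear":[0.08,0.08,0],"rotation":[0,0,0],"grip":0},{"linear":[0.1,0.09,0],"rotation":[0,0,0],"grip":0},{"linear":[0.12,0.1,0],"rotation":[0,0,0],"grip":0},{"linear":[0.12,0.1,0],"rotation":[0,0,0],"grip":0},{"linear":[0.12,0.1,0],"rotation":[0,0,0],"grip":0}]';python3 - <<'E'
from h import *
st()
b,d=capture("side");cv2.imwrite("pics/s14.png",cv2.resize(b[120:320,300:500,::-1],(600,600)))
E
```

```text
time_s: 15.87
eef_pos: [549.3, -172.7, 200.4]
ee_rot: [0.704, 0.039, 0.708, -0.037]
force: [0.6, -0.7, 0.9]
grip_width: 0.001
t 15.87 p [ 549.3 -172.7  200.4] x [-0.005  0.003 -1.   ] z [ 0.994 -0.107 -0.006] F [ 0.6 -0.7  0.9] grip 0.1 q [-0.51  0.45  1.38 -0.    1.32 -0.4 ]
```

View pics/s14.png

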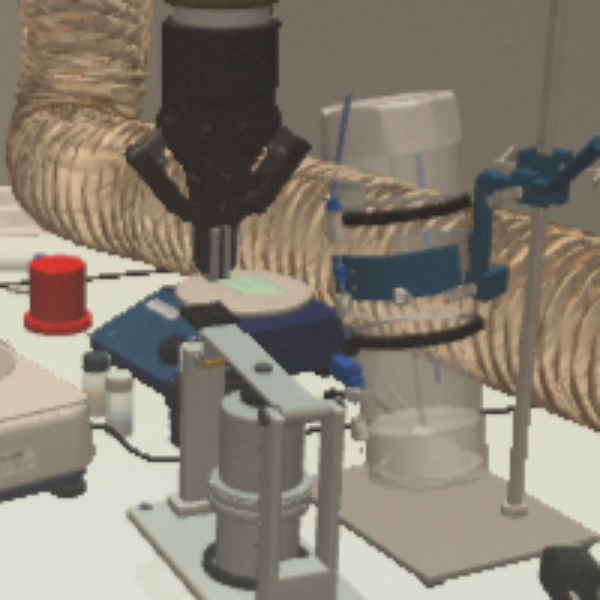

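```bash
python3 - <<'E'
from h import *
print(onz("side",300+208/3-1.5,120+318/3,166), proj("side",[557,-150,167]))
b,d=capture("side");cv2.imwrite("pics/s15.png",cv2.resize(b[190:270,340:440,::-1],(750,600)))
W=cloud("side",d); M=(b.max(-1)<60); ii=np.argwhere(M[215:240,355:385])+[215,355]
P=np.array([W[v,u] for v,u in ii]); P=P[(P[:,2]>130)&(P[:,2]<190)&(P[:,1]<-100)&(P[:,1]>-200)]; print(len(P),P.min(0).round(1),P.max(0).round(1),np.median(P,axis=0).round(1))
plan([557,-150,190],RD,"above"); plan([557,-150,150],RD,"press")
E
```

```text
[ 552.25235028 -159.9514653   166.        ] (np.float64(367.4788287584679), np.float64(223.84107824321424))
92 [ 539.  -174.   162.9] [ 570.8 -141.7  171.3] [ 553.7 -161.1  168. ]
above full lin [0.036 0.079 0.017] rot [ 0.    -0.009 -0.004] k 1 -> per call [0.036 0.079 0.017] [ 0.    -0.009 -0.004]
press full lin [0.17  0.079 0.017] rot [ 0.    -0.009 -0.004] k 1 -> per call [0.17  0.079 0.017] [ 0.    -0.009 -0.004]
```

View pics/s15.png

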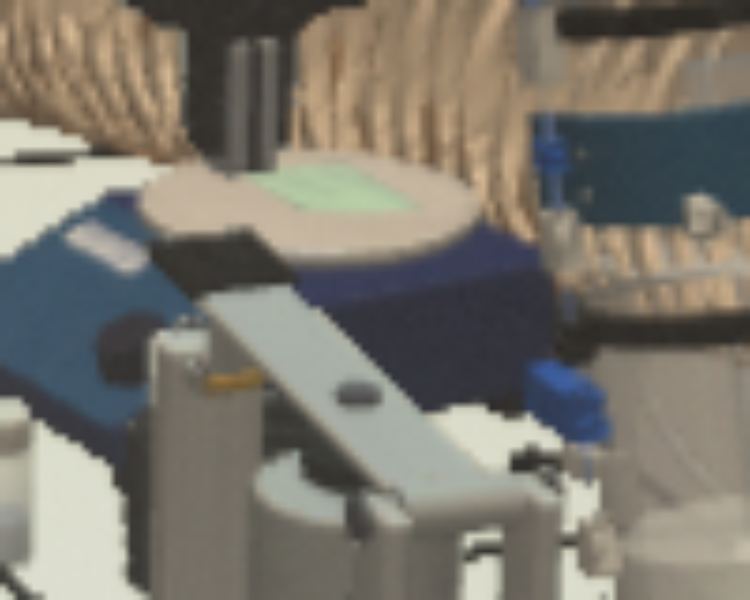

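```bash
python3 -m jog '[{"linear":[0.02,0.02,0.003],"rotation":[0,-0.009,0],"grip":0},{"linear":[0.04,0.045,0.006],"rotation":[0,-0.009,0],"grip":0},{"linear":[0.06,0.065,0.01],"rotation":[0,-0.009,0],"grip":0},{"linear":[0.08,0.065,0.01],"rotation":[0,-0.009,0],"grip":0},{"linear":[0.09,0.065,0.01],"rotation":[0,-0.009,0],"grip":0},{"linear":[0.1,0.065,0.01],"rotation":[0,-0.009,0],"grip":0},{"linear":[0.1,0.065,0.01],"rotation":[0,-0.009,0],"grip":0}]';python3 - <<'E'
from h import *
st()
E
```

```text
time_s: 16.55
eef_pos: [554.2, -153.9, 170.2]
ee_rot: [0.706, 0.039, 0.706, -0.037]
force: [-0.5, -0.1, -0.2]
grip_width: -0.002
t 16.55 p [ 554.2 -153.9  170.2] x [-0.001  0.002 -1.   ] z [ 0.994 -0.107 -0.001] F [-0.5 -0.1 -0.2] grip -0.1 q [-0.48  0.47  1.43  0.    1.24 -0.37]
```

```bash
python3 -m jog '[{"linear":[0.005,0,0],"rotation":[0,0,0],"grip":0},{"linear":[0.01,0,0],"rotation":[0,0,0],"grip":0},{"linear":[0.015,0,0],"rotation":[0,0,0],"grip":0},{"linear":[0.02,0,0],"rotation":[0,0,0],"grip":0},{"linear":[0.025,0,0],"rotation":[0,0,0],"grip":0},{"linear":[0.03,0,0],"rotation":[0,0,0],"grip":0}]';python3 -c "
from h import *
st()"
```

```text
time_s: 17.05
eef_pos: [554.5, -153.8, 162.0]
ee_rot: [0.706, 0.039, 0.706, -0.037]
force: [1.0, 1.1, 1.1]
grip_width: -0.0
t 17.05 p [ 554.5 -153.8  162. ] x [ 0.     0.002 -1.   ] z [ 0.994 -0.107  0.   ] F [1.  1.1 1.1] grip -0.0 q [-0.48  0.48  1.44  0.    1.22 -0.37]
```

```bash
python3 -m jog '[{"linear":[0.005,0,0],"rotation":[0,0,0],"grip":0},{"linear":[0.01,0,0],"rotation":[0,0,0],"grip":0},{"linear":[0.013,0,0],"rotation":[0,0,0],"grip":0},{"linear":[0.016,0,0],"rotation":[0,0,0],"grip":0}]';python3 -c "
from h import *
st()"
```

```text
time_s: 17.38
eef_pos: [554.4, -153.8, 156.9]
ee_rot: [0.706, 0.039, 0.706, -0.037]
force: [0.3, -0.2, -0.4]
grip_width: 0.004
t 17.38 p [ 554.4 -153.8  156.9] x [-0.     0.002 -1.   ] z [ 0.994 -0.107 -0.   ] F [ 0.3 -0.2 -0.4] grip 0.3 q [-0.48  0.49  1.44  0.    1.21 -0.37]
```

```bash
python3 - <<'E'
from h import *
b,d=capture("side");cv2.imwrite("pics/s16.png",cv2.resize(b[190:270,340:440,::-1],(750,600),interpolation=cv2.INTER_CUBIC))
E
```

```text
(no output)
```

View pics/s16.png

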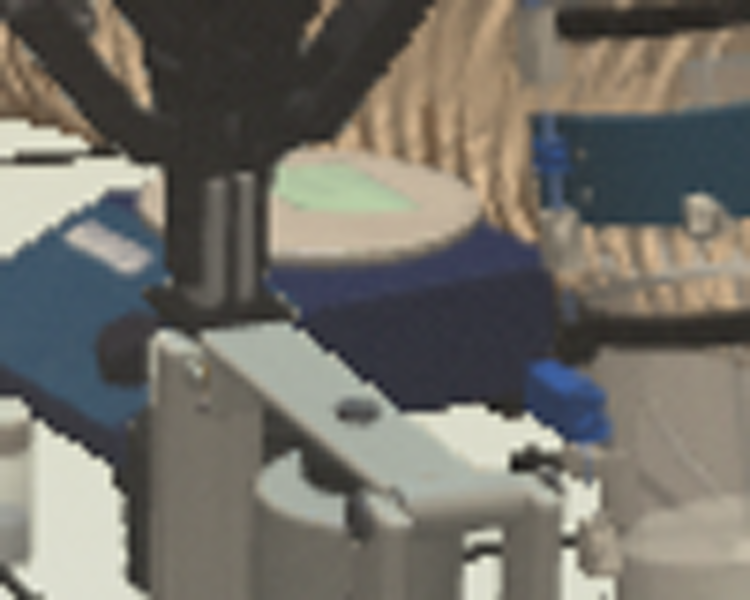

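```bash
python3 -m jog '[{"linear":[0.004,0,0],"rotation":[0,0,0],"grip":0},{"linear":[0.007,0,0],"rotation":[0,0,0],"grip":0},{"linear":[0.009,0,0],"rotation":[0,0,0],"grip":0}]';python3 -c "
from h import *
st()"
```

```text
time_s: 17.68
eef_pos: [554.5, -153.8, 154.2]
ee_rot: [0.706, 0.039, 0.706, -0.037]
force: [-0.2, 1.6, 6.2]
grip_width: 0.001
t 17.68 p [ 554.5 -153.8  154.2] x [ 0.     0.002 -1.   ] z [ 0.994 -0.107 -0.   ] F [-0.2  1.6  6.2] grip 0.1 q [-0.48  0.49  1.45  0.    1.2  -0.37]
```

```bash
python3 -m jog '[{"linear":[0.003,0,0],"rotation":[0,0,0],"grip":0},{"linear":[0.005,0,0],"rotation":[0,0,0],"grip":0}]';python3 -c "
from h import *
st()"
```

```text
time_s: 17.85
eef_pos: [554.6, -153.8, 154.0]
ee_rot: [0.706, 0.039, 0.706, -0.037]
force: [-3.7, 3.0, 13.4]
grip_width: -0.001
t 17.85 p [ 554.6 -153.8  154. ] x [ 0.001  0.002 -1.   ] z [ 0.994 -0.107  0.001] F [-3.7  3.  13.4] grip -0.1 q [-0.47  0.49  1.45  0.    1.2  -0.37]
```

Firm stop at the shut height. Lifting off to see whether it holds.

```bash
python3 -m jog '[{"linear":[-0.01,0,0],"rotation":[0,0,0],"grip":0},{"linear":[-0.06,0,0],"rotation":[0,0,0],"grip":0},{"linear":[-0.15,0,0],"rotation":[0,0,0],"grip":0},{"linear":[-0.25,0,-0.1],"rotation":[0,0,0],"grip":0},{"linear":[-0.33,0,-0.25],"rotation":[0,0,0],"grip":0},{"linear":[-0.4,0,-0.38],"rotation":[0,0,0],"grip":0},{"linear":[-0.42,0,-0.5],"rotation":[0,0,0],"grip":0},{"linear":[-0.42,0.1,-0.58],"rotation":[0,0,0],"grip":0},{"linear":[-0.42,0.2,-0.6],"rotation":[0,0,0],"grip":0},{"linear":[-0.42,0.3,-0.6],"rotation":[0,0,0],"grip":0},{"linear":[-0.42,0.4,-0.6],"rotation":[0,0,0],"grip":0},{"linear":[-0.42,0.5,-0.6],"rotation":[0,0,0],"grip":0},{"linear":[-0.42,0.5,-0.6],"rotation":[0,0,0],"grip":0},{"linear":[-0.42,0.5,-0.6],"rotation":[0,0,0],"grip":0}]';python3 - <<'E'
from h import *
st()
b,d=capture("side");a,e=capture("top")
cv2.imwrite("pics/s17.png",np.hstack([cv2.resize(b[190:310,340:440,::-1],(500,600),interpolation=cv2.INTER_CUBIC),cv2.resize(a[120:260,240:310+0,::-1],(300,600))]))
cv2.imwrite("pics/t17.png",cv2.resize(a[80:340,150:550,::-1],(800,520)))
for n,dd in(("side",d),("top",e)):
    W=cloud(n,dd).reshape(-1,3); Q=W-H; s=Q[:,0]*.107+Q[:,1]*.994; x=Q[:,0]*.994-Q[:,1]*.107
    for lo,hi in((30,60),(80,110),(136,164)):
        m=(s>lo)&(s<hi)&(abs(x)<11)&(abs(Q[:,2])<25); print(n,(lo,hi),m.sum(),np.median(Q[m,2]).round(2)+150)
    m=(s>138)&(s<164)&(abs(x)<30)&(abs(Q[:,2])<25)
E
```

```text
time_s: 19.02
eef_pos: [391.5, 15.3, 280.0]
ee_rot: [0.707, 0.037, 0.706, -0.036]
force: [0.0, 0.4, 0.0]
grip_width: -0.004
t 19.02 p [391.5  15.3 280. ] x [ 0.001  0.001 -1.   ] z [ 0.995 -0.104  0.001] F [0.  0.4 0. ] grip -0.3 q [-0.26 -0.03  1.76  0.    1.4  -0.16]
side (30, 60) 101 152.1
side (80, 110) 63 152.84
side (136, 164) 91 154.97
top (30, 60) 150 152.35
top (80, 110) 149 152.32
top (136, 164) 138 155.91
```

View pics/s17.png

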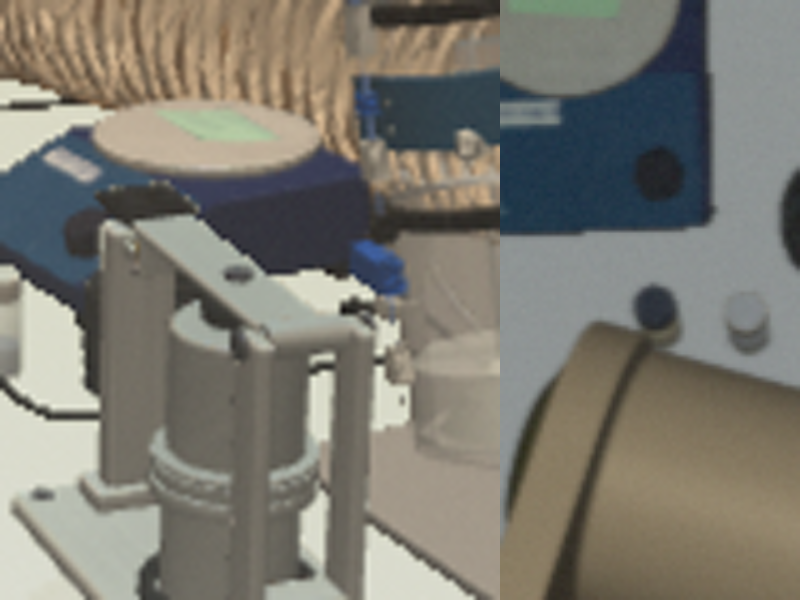

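View pics/t17.png

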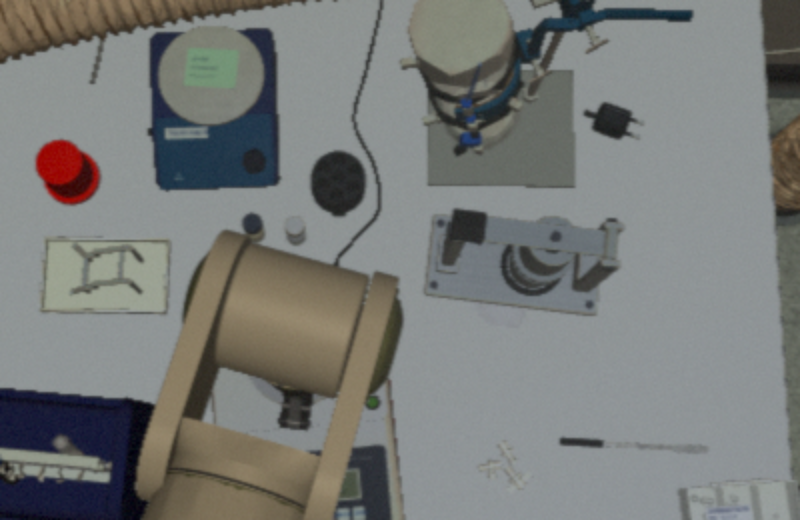

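```bash
python3 -c "
from h import *
st(); print(finish_job())"
```

```text
t 19.12 p [391.6  13.9 280. ] x [ 0.001  0.001 -1.   ] z [ 0.994 -0.107  0.001] F [ 0.1 -0.4 -0.2] grip 0.1 q [-0.27 -0.03  1.76  0.    1.4  -0.16]
the job is handed in; nothing more can be done
None
```

The jar is closed and clamped, and I handed the job in at 19.1 s. I took the steel upper half off the draining stand, turned it mouth-down, set it on the lower half and let go. Then I swung the clamp bar over and pressed its tab down until it held.

**Jar seating:** after release, the jar's top measured 134.4 mm (135 mm expected). The top camera showed it level to about 0.4°. The side camera's fit gave 6.4° in x from far fewer points, and I put that down to poor depth readings. The side picture showed the rims together all round.

**Clamp bar:** with the arm clear, the bar measured level, at 152.1–152.8 mm along its length in both views, with the tab at 155–156 mm (156 mm when shut). The tab met a firm stop and took about 13 N. I did not catch the snap itself in the force readings. That it is latched rests on the bar staying level with nothing pressing on it.

**Bystanders:** in the last pictures the vials, tube holder, spatula and red cup stand where they were, judged by eye. The robot was touching nothing when I handed in.

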